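# Set up a lens barrel check: sighting plate in the slot, barrel held down in the V-cradle

## Robot

A 6-joint arm with a two-finger parallel gripper is mounted at the origin on the work surface; the furniture and walls round the work are solid. World frame = base frame: x ahead of the robot, y to its left, z up, the work surface at z = 0. Lengths are in m, angles in rad, forces in N, time in s.
With the tool pointing down it reaches from about 0.4 to 0.825 m from the base axis. Payload 7 kg.
Tool frame: the origin (TCP) lies midway between the tips of the shut fingers; the grasp point (between the pads) lies 19 mm behind it (grasp_offset is the z of the grasp point in the tool frame, in m); z points along the fingers, y is the line along which they close (so a half turn about z gives the same grasp; the last joint's range is limited). The gripper opens to 85 mm and grips with 20 to 120 N. Pads are 22 mm wide; open, the fingers measure 114 mm over their backs; the gripper's body (76 mm by 85 mm) begins 54 mm behind the grasp point. The pads swing forward as they close: fully open they stand 13 mm farther back than shut.
Start: joints at [1.499, 0.359, 0.012, 0, -1.224, -0.288], TCP at [0.238, 0.632, 0.21] pointing down, gripper open.
Joint ranges: [-3.07, 3.07], [-1.43, 2.12], [-1.02, 1.25], [-3.03, 1.67], [-3.05, -0], [-3.03, 3.03]. Speed limits (rad/s): [2.39, 2.39, 3.01, 3.14, 3.14, 3.14].

## Interface

Orientations are given as a unit quaternion [x, y, z, w].
In Python, from workcell import * gives the robot as it stands.
- The arm moves only by the shell command python3 -m creep 'ROWS' [OPENING] [FORCE]. ROWS is JSON, a list of rows, each an object of numbers: "dx", "dy", "dz": the shift along the tool's x, y, z in m; "yaw": the turn about the tool's z in degrees. A call has 1 to 8 rows; each row shifts and turns the commanded pose from where the row before left it, along the tool's axes as they then stand; what a row does not reach is not made up. A row lasts 1/10 s, in which the tool goes at most 50 mm and 8.59 degrees, less where a joint would pass 70% of its speed; a pose out of reach is approached as far as the arm can. A call is refused whole if a number of a shift passes 0.05 or a number of a turn 8.59, either way. A call with a gripper value outside its range is refused whole. OPENING is the closure in counts, from 0 (fully open) to 255 (shut), set as the call begins (- or left out, the last holds). The fingers move at their own pace and stop on an object; FORCE is the grip in N (left out, the last holds). Time passes only in rows, so rows that do not move let the fingers close. It gives the time, the measured TCP pose, the force, the opening and the grip force at its end, in the units of the state.
- sense(): the state, without advancing time (a new reading comes with each control period).
- capture(name): name is "scene" or "top" or "wrist"; returns the picture (384x512x3 uint8, red, green, blue); there is no depth.
- camera_params(name): a dict with "camera_matrix" (3x3 intrinsics, pixels), "world_to_cam" (4x4, takes a point from world to camera coordinates); the wrist camera has in their place "hand_eye" (4x4, takes a point from camera to tool coordinates, whose origin is the TCP and whose axes are the flange's). Camera axes: x right, y up, looking along -z (the intrinsics and any distortion apply to the point x, -y, -z); pixel columns grow to the right and rows downward; lengths in m; the calibration is good to about 2 mm. A picture is of the moment at which its call begins: read the wrist's pose just before it. camera_params takes no time and is no camera call.
- finish_job(): hands the job in; it is judged then, once.
Trained networks look in the newest picture that a camera, given by its name, has taken for a name from the list of things; names that differ only in an ending like _2 or _b are one class to them, and where a whole thing is asked for, a point or a joint stands for the part that bears it (a point fixed in the world has none). Each returns a list of dicts, best first, with "p" (0 to 1); they miss things now and then, are a little off and sometimes report something else, mostly with a low value. They report only what shows in the picture. A call takes as long as a camera call. They do not tell look-alikes from the thing itself.
- recognise(label, camera): "box" ([left, top, width, height] in pixels, round what is visible of it).
- cut_out(label, camera): "region" (384x512 bool, what is visible of it) and "box" ([left, top, width, height] in pixels, round what is visible of it).
The state is a dict: "time_s": time; "joint_pos": joint angles; "qvel": joint speeds; "joint_efforts": joint torques, N m; "tcp_pos": TCP position; "eef_rot": TCP orientation; "wrist_force": force on the tool from outside, world axes, zero at the start; "moment": the same for the moment, N m; "grip_width": opening from 0.0 (shut) to 1.0 (fully open); "finger_force": force on a finger pad.
Only numpy, scipy, OpenCV 4.12 (cv2) and the standard library are available. Lean on these libraries where they do the work, as an engineer would, in place of code of your own. Each camera call takes 0.05 s, during which the arm holds its last target. There are 200 camera calls.

## Task

Set up the jig for checking the lens barrel: first take the plate with the round hole out of the wooden rack, stand it fully down on edge in the middle of the empty slot on the steel jig and let go of it. Then lay the lens barrel lengthwise in the jig's sprung V-cradle, centred, its narrow neck pointing away from the plate, so that it bears on both sides of the V, and press it gently down until the cradle is on its lower stop. Finish while still holding the barrel pressed down there, gripped or pushed from above; leave the plate without a hole and everything else on the table where it is.

Things in the scene. Friction and masses are not known exactly. Their poses are not given: they have to be found in the camera images.
- holed_plate_center (a point): Centre (half-way up) of the sighting plate: plain aluminium, 60 mm wide, 90 tall, 8 thick, 0.1 kg, with one round 24 mm hole centred 5 mm above this point. It stands on edge in a slot of the rack. Axes: z up, y along its width, x through its thickness (either face may point either way). Pinch it across its thickness at the top edge, 45 mm above this point.
- holed_plate: The same plate; origin in the middle of its lower edge, same axes.
- blank_plate_center (a point): Centre of the other plate in the rack: same size and metal, but without a hole. Stays where it is.
- rack: Fixed wooden storage rack, 155x80 mm base 12 mm thick, origin under its centre. Two slots run along its y axis at x = -37.5 and +37.5 mm; one plate stands in each (either one in either slot). Slot walls reach 40 mm above the table.
- slot_floor (a point): Middle of the floor of the empty slot on the fixed steel jig, 12 mm above the table. The slot runs along y (70 mm long, open at both ends), is 11 mm wide across x, 28 mm deep, its mouth flared to 24 mm. z is up; x is the sighting axis, pointing away from the cradle, whose middle is 120 mm from here.
- cradle_axis (a point): Point of the jig's sprung V-cradle where the centre of the seated barrel comes to lie, about 69 mm above the table when up; sinks with the cradle. x: along the V toward the plate slot, y across, z up. Two 12 mm thick steel V-notches stand at x = -35 and +35 mm, 58 mm free between them for fingers; their tops are 3.5 mm below this point, 59 mm wide.
- cradle (a joint): How far the cradle is pressed down, in m: 0 up, 0.008 on its lower stop. It starts to sink at about 5 to 6 N of push on the seated barrel and reaches the stop at about 12 N; springs lift it again when let go. It does not give sideways: a barrel gripped 1 mm off-centre leans on one flank only.
- v_left: Flank of both 90 degree V-notches on the cradle's +y side (one contact line); origin in the cradle's middle, 33.5 mm below cradle_axis. Between the notches runs a 28 mm wide beam, its top at this origin; the jig's base is 24 mm lower.
- v_right: Flank of both V-notches on the cradle's -y side (the other contact line); same origin.
- barrel_center (a point): Centre, on the axis, of the lens barrel: a dark steel cylinder 36 mm across, 100 long, with a narrow neck 24 mm across, 16 long at one end; 0.18 kg. x runs along it, away from the neck; y, z across. It lies level in a low wooden rest, this point about 31 mm above the table.
- barrel_neck (a point): Middle of the end face of the barrel's neck, 66 mm from barrel_center along the axis.
- barrel: The same barrel; origin on its surface, 18 mm from barrel_center across the axis (it may turn about the axis).
- rest: Fixed wooden rest under the barrel: two saddles 48 mm wide, 20 high, 60 mm free between them for fingers above a strip 20 mm wide, 6 high. Origin under its centre, x along the barrel.
- paste_pot: Bystander: red-lidded white screw-top pot, 65 mm across, 42 high mm; origin under its centre. Leave it alone.
- spectacles: Bystander: folded brown spectacle frame, 48x140x14 mm; origin under its centre. Leave it alone.
- marker: Bystander: capped felt marker, 17x132x17 mm; origin under its centre. Leave it alone.
- tweezer: Bystander: steel tweezers, 16x128x10 mm; origin under its centre. Leave it alone.
- abrasive_block: Bystander: brown abrasive sponge block, 65x95x26 mm; origin under its centre. Leave it alone.
- other_spectacles: Bystander: folded black spectacle frame, 51x144x14 mm; origin under its centre. Leave it alone.
Things that resemble listed ones, but are neither listed nor needed, are in the scene too. What is shaped like the holed_plate but purple or red is not meant.

How it is judged:
By the outcome, as a careful person would: the job done as asked, in the order asked, and still so for the second after the job is handed in, while the arm keeps its last pose, push and grip.
It also fails if it takes over 64 s, if anything falls off the work surface, if the arm or the gripper's body presses on something with over 40 N, if the wrist force passes 120 N, or if a joint passes its speed limit or range.

## Working session

There is one attempt and no reset: what is moved stays moved. The work goes in short steps, Python scripts to look and compute and a shell command to move; the robot and the scene stay as the last step left them, time stands still between calls to the robot, and variables do not carry over. Pictures are saved under pics/ and viewed, at most 10 in all, crops included, and the job is handed in when it is done.

```bash
ls; mkdir -p pics; python3 - <<'E'
from workcell import *
import cv2,numpy as np
s=sense();print(s)
for n in("scene","top","wrist"):
    im=capture(n);cv2.imwrite(f"pics/{n}0.png",im[:,:,::-1])
    p=camera_params(n);print(n,{k:np.round(v,4).tolist() if not isinstance(v,str) else v for k,v in p.items()})
    if n=="wrist":continue
    for l in("holed_plate","blank_plate_center","rack","cradle","barrel","rest","barrel_neck","slot_floor","v_left"):
        try:print(l,[(np.round(d["box"]).tolist(),round(d["p"],2)) for d in recognise(l,n)][:4])
        except Exception as e:print(l,e)
a=cv2.imread("pics/scene0.png");b=cv2.imread("pics/top0.png")
cv2.imwrite("pics/top0b.png",cv2.resize(b,(800,600)));cv2.imwrite("pics/scene0b.png",cv2.resize(a,(800,600)))
E
```

```text
pics
{'time_s': 0.0, 'joint_pos': array([ 1.49907223e+00,  3.59380053e-01,  1.10547043e-02, -3.50948016e-04,
       -1.22410129e+00, -2.88107805e-01]), 'qvel': array([-0.00014431, -0.00178881,  0.00073456,  0.00082472, -0.00155521,
       -0.00083571]), 'joint_efforts': array([ 3.52980278e-04, -5.83327389e+01,  2.93425405e+01,  6.93651214e+00,
       -5.80634078e-03,  4.92962130e-06]), 'tcp_pos': array([0.2375193 , 0.63127404, 0.20946618]), 'eef_rot': array([ 9.83847701e-01, -1.79005613e-01, -7.59991384e-05,  8.28202213e-04]), 'wrist_force': array([ 0.2772049 ,  0.22486392, -0.75861048]), 'moment': array([ 0.03773053,  0.02026742, -0.04684568]), 'finger_force': 0.0, 'grip_width': 1.0001990723709584}
scene {'camera_matrix': [[440.0577, 0.0, 260.6397], [0.0, 440.0577, 198.8028], [0.0, 0.0, 1.0]], 'world_to_cam': [[0.896, -0.4438, -0.018, -0.3268], [0.3032, 0.5816, 0.7549, -0.2191], [-0.3245, -0.6818, 0.6556, -1.2818], [0.0, 0.0, 0.0, 1.0]]}
holed_plate [([201.0, 134.0, 13.0, 21.0], 0.69), ([263.0, 136.0, 17.0, 19.0], 0.67), ([170.0, 167.0, 10.0, 30.0], 0.58)]
blank_plate_center [([273.
[... 717 characters left out ...]
.0, 14.0, 19.0], 0.53), ([358.0, 136.0, 26.0, 8.0], 0.45)]
blank_plate_center [([183.0, 124.0, 7.0, 20.0], 0.68), ([256.0, 154.0, 30.0, 15.0], 0.56)]
rack [([358.0, 133.0, 25.0, 10.0], 0.59)]
cradle [([358.0, 132.0, 22.0, 20.0], 0.7), ([356.0, 141.0, 26.0, 11.0], 0.46)]
barrel [([256.0, 156.0, 32.0, 12.0], 0.67), ([358.0, 132.0, 25.0, 20.0], 0.44)]
rest []
barrel_neck [([257.0, 156.0, 28.0, 14.0], 0.54)]
slot_floor [([324.0, 130.0, 62.0, 33.0], 0.93)]
v_left []
wrist {'camera_matrix': [[283.292, 0.0, 253.5189], [0.0, 283.292, 188.7631], [0.0, 0.0, 1.0]], 'hand_eye': [[0.0006, 0.9442, 0.3293, 0.0843], [1.0, -0.0004, -0.0006, 0.0008], [-0.0004, 0.3293, -0.9442, -0.1626], [0.0, 0.0, 0.0, 1.0]]}
```

View pics/top0b.png

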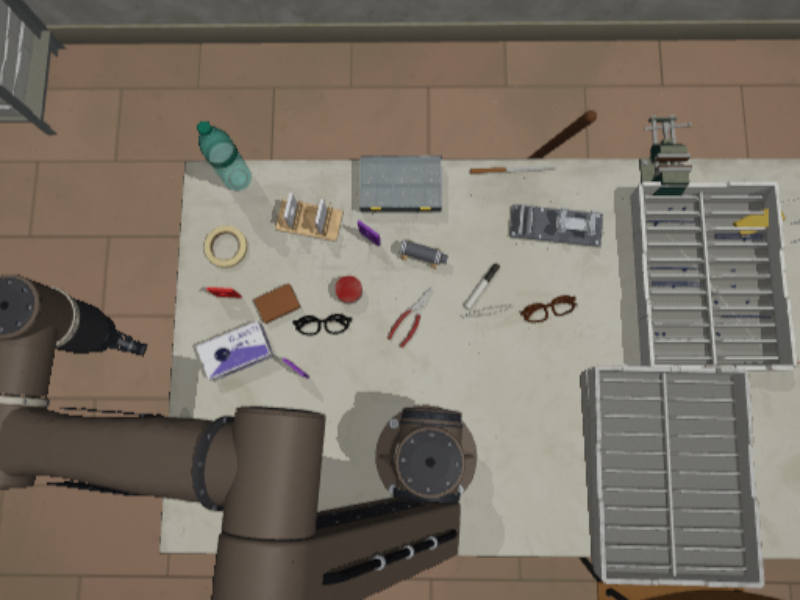

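View pics/scene0b.png

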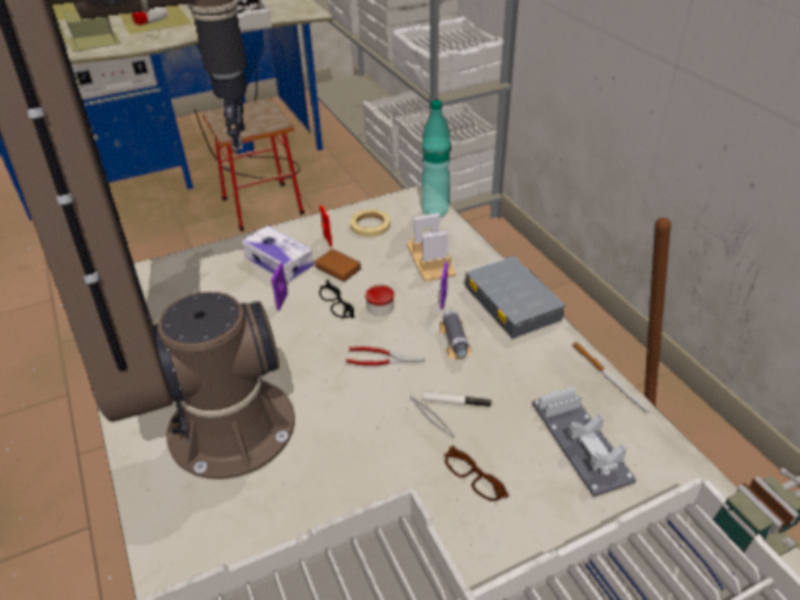

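The top view (800x600) shows the rack at about (310,215), the barrel at (420,252), and the jig at (556,225) with its slot on the left and the cradle on the right at (580,225). The purple and red plates are decoys.

```bash
cat > h.py <<'E'
import numpy as np,cv2
from scipy.spatial.transform import Rotation as R
from workcell import *
def cam(n,s=None):
    p=camera_params(n);K=np.array(p["camera_matrix"])
    if n=="wrist":
        T=np.eye(4);T[:3,:3]=R.from_quat(s["eef_rot"]).as_matrix();T[:3,3]=s["tcp_pos"]
        M=T@np.array(p["hand_eye"])
    else:M=np.linalg.inv(np.array(p["world_to_cam"]))
    return K,M
def ray(n,uv,z,s=None):
    K,M=cam(n,s);d=np.linalg.inv(K)@[uv[0],uv[1],1];d=M[:3,:3]@(d*[1,-1,-1]);o=M[:3,3]
    return o+d*(z-o[2])/d[2]
def proj(n,P,s=None):
    K,M=cam(n,s);q=(np.linalg.inv(M)@np.r_[P,1])[:3]*[1,-1,-1];q=K@q;return q[:2]/q[2]
def info():
    s=sense();e=R.from_quat(s["eef_rot"]).as_matrix()
    print("t",round(s["time_s"],2),"tcp",np.round(s["tcp_pos"],4),"yaw of tool x,y",np.round(np.degrees(np.arctan2(e[1,:2],e[0,:2])),2),"q",np.round(s["joint_pos"],2));return s
def togo(P):
    "shift in tool axes from here to world point P"
    s=sense();return np.round(R.from_quat(s["eef_rot"]).as_matrix().T@(np.array(P)-s["tcp_pos"]),4)
E
python3 - <<'E'
from h import *
info()
f=1.5625
for nm,uv,z in [("rackbase",(309,222),.012),("plateL top",(292,200),.1),("plateR top",(321,205),.1),("barrel",(420,252),.03),("barL",(398,246),.03),("barR",(446,261),.03),("slot",(530,222),.03),("cradle",(576,224),.069),("jigL",(511,221),0.012),("jigR",(602,229),.012)]:
    print(nm,np.round(ray("top",np.array(uv)/f,z),3))
a=cv2.imread("pics/top0.png");b=cv2.imread("pics/scene0.png")
A=cv2.resize(a[85:185,160:300],None,fx=2.8,fy=2.8,interpolation=2)
B=cv2.resize(b[125:225,255:355],None,fx=4,fy=4,interpolation=2)[:,:400]
C=cv2.resize(a[120:165,315:395],None,fx=5,fy=5,interpolation=2)
D=cv2.resize(b[240:320,335:415],None,fx=3.2,fy=3.2,interpolation=2)
o=np.zeros((600,800,3),np.uint8);o[:A.shape[0],:A.shape[1]]=A;o[:400,400:800]=B;o[300:300+C.shape[0],:400]=C;o[400:600,450:706]=D[:200]
cv2.imwrite("pics/mix.png",o)
E
```

```text
t 1.05 tcp [0.2377 0.6318 0.2104] yaw of tool x,y [ -20.62 -110.62] q [ 1.5   0.36  0.01  0.   -1.22 -0.29]
rackbase [0.56  0.285 0.012]
plateL top [0.587 0.314 0.1  ]
plateR top [0.574 0.245 0.1  ]
barrel [0.479 0.012 0.03 ]
barL [0.494 0.065 0.03 ]
barR [ 0.457 -0.05   0.03 ]
slot [ 0.554 -0.255  0.03 ]
cradle [ 0.537 -0.355  0.069]
jigL [ 0.562 -0.212  0.012]
jigR [ 0.542 -0.432  0.012]
```

View pics/mix.png

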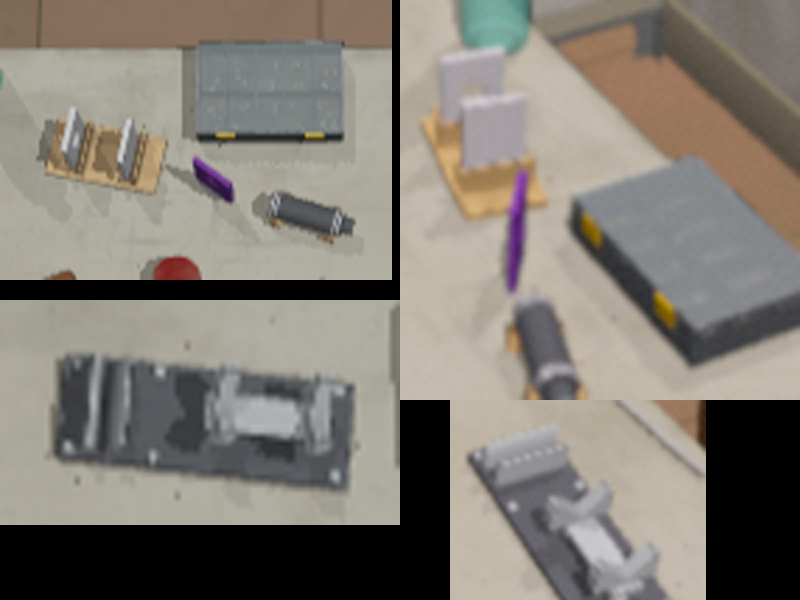

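The plate nearer the bottle (left) seems to have the hole, and the neck points right (-y), away from the jig's slot. Next I move over the rack for a close look.

```bash
python3 -m creep '[{"dx":0.042,"dy":0.021},{"dx":0.042,"dy":0.021},{"dx":0.042,"dy":0.021},{"dx":0.042,"dy":0.021},{"dx":0.042,"dy":0.021},{"dx":0.042,"dy":0.021},{"dx":0.042,"dy":0.021},{"dx":0.042,"dy":0.021}]' 0 40
python3 -m creep '[{"dx":0.042,"dy":0.021},{"dx":0.042,"dy":0.021},{"dz":-0.02,"yaw":-6},{"dz":-0.02,"yaw":-6},{"dx":0}]'
python3 - <<'E'
from h import *
s=info();im=capture("wrist");cv2.imwrite("pics/w1.png",im[:,:,::-1])
for l in("holed_plate","rack"):
    for d in cut_out(l,"wrist")[:4]:
        r=d["region"].astype(np.uint8);print(l,round(d["p"],2),np.round(d["box"]),np.round(cv2.minAreaRect(cv2.findNonZero(r)),1) if 0 else cv2.minAreaRect(cv2.findNonZero(r)))
E
```

```text
t 1.05 tcp [0.2377 0.6318 0.2104] yaw of tool x,y [ -20.62 -110.62] q [ 1.5   0.36  0.01  0.   -1.22 -0.29]
holed_plate 0.71 [316.   1.  25.   7.] ((325.0, 4.0), (8.0, 26.0), 90.0)
holed_plate 0.54 [492.  83.  17.  17.] ((501.0, 90.0), (14.0, 20.0), 90.0)invalid input
invalid input
```

View pics/w1.png

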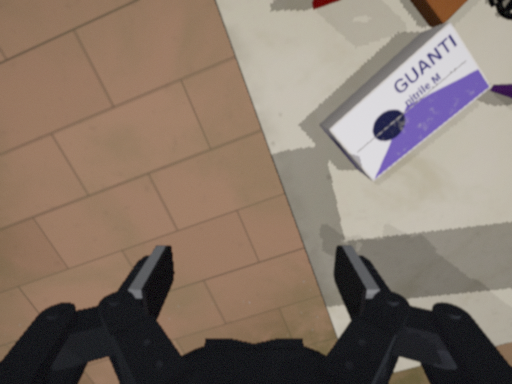

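The wrist view shows the table edge and the glove box, so the arm has not moved: both calls were refused. I will try full rows.

```bash
python3 -m creep '[{"dx":0.042,"dy":0.021,"dz":0,"yaw":0},{"dx":0.042,"dy":0.021,"dz":0,"yaw":0},{"dx":0.042,"dy":0.021,"dz":0,"yaw":0},{"dx":0.042,"dy":0.021,"dz":0,"yaw":0},{"dx":0.042,"dy":0.021,"dz":0,"yaw":0},{"dx":0.042,"dy":0.021,"dz":0,"yaw":0},{"dx":0.042,"dy":0.021,"dz":0,"yaw":0},{"dx":0.042,"dy":0.021,"dz":0,"yaw":0}]' 0 40 || python3 -m creep --help
```

```text
time_s: 2.0
tcp_pos: [0.4941, 0.3548, 0.2108]
eef_rot: [0.984, -0.179, 0.0, -0.0]
wrist_force: [0.8, 0.9, 0.6]
grip_width: 0.998
finger_force: 0.0
```

Full rows work.

```bash

python3 -m creep '[{"dx":0.042,"dy":0.021,"dz":0,"yaw":0},{"dx":0.042,"dy":0.021,"dz":0,"yaw":0},{"dx":0,"dy":0,"dz":-0.02,"yaw":-6},{"dx":0,"dy":0,"dz":-0.02,"yaw":-6},{"dx":0,"dy":0,"dz":0,"yaw":0},{"dx":0,"dy":0,"dz":0,"yaw":0}]'
python3 - <<'E'
from h import *
s=info();im=capture("wrist");cv2.imwrite("pics/w2.png",im[:,:,::-1])
for l in("holed_plate","rack"):
    for d in cut_out(l,"wrist")[:4]:
        r=d["region"].astype(np.uint8);print(l,round(d["p"],2),np.round(d["box"]),cv2.minAreaRect(cv2.findNonZero(r)))
E
```

```text
time_s: 2.6
tcp_pos: [0.5569, 0.2874, 0.2507]
eef_rot: [0.997, -0.076, 0.0, -0.0]
wrist_force: [-0.3, 1.1, -0.5]
grip_width: 1.002
finger_force: 0.0
t 2.6 tcp [0.5569 0.2874 0.2507] yaw of tool x,y [ -8.7 -98.7] q [ 0.79  0.26 -0.04 -0.   -1.27  0.63]
holed_plate 0.67 [347. 148.  58.  39.] ((372.6029052734375, 168.1617431640625), (72.2009048461914, 8.231931686401367), 30.963754653930664)
holed_plate 0.59 [218. 122.  10.  61.] ((222.5, 152.0), (60.0, 13.0), 90.0)
holed_plate 0.55 [260. 332.  19.  12.] ((268.5, 335.5), (15.0, 9.0), 0.0)
rack 0.67 [195. 115. 115.  63.] ((252.86439514160156, 142.96925354003906), (110.40309143066406, 58.43163299560547), 2.7702159881591797)
```

View pics/w2.png

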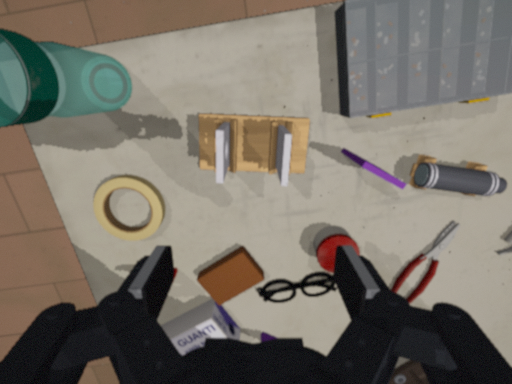

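The view shows the left plate's top edge at about (220,152), the right plate's at (285,153), and the rack turned about 2.8 degrees. I take the edges numerically.

```bash
python3 - <<'E'
from h import *
s=info();im=cv2.imread("pics/w2.png")
c=im[118:192,205:300];g=c.min(axis=2)
for r in range(0,74,6): print(118+r,"".join("%4d"%v for v in g[r,6:32]))
for nm,uv,z in[("L",(220,153),.102),("R",(285,153),.102),("rack",(252.9,143),.012)]:print(nm,ray("wrist",uv,z,s))
E
```

```text
t 2.75 tcp [0.5563 0.2873 0.2495] yaw of tool x,y [ -8.65 -98.65] q [ 0.79  0.26 -0.04 -0.   -1.27  0.63]
118   79  77  79  77  72  74  75  82  89  90  89  90  82  80  79  82  80  79  79  81  86  88  89  86  89  97
124   70  68  71  67  66  63  56  56  53  58  75  91  93  96  98  98 101  97  84  62  61  60  71  81  85  78
130   70  69  69  76 112 151 164 165 163 155 154 147 134 120 114 114 111 105  87  59  49  58  62  80  89  78
136   75  73  71  80 138 183 196 196 194 193 194 187 165 133 113 112 114 108  86  57  50  52  62  74  82  76
142   81  82  78  95 148 190 199 199 198 200 199 191 162 129 126 136 129 110  82  57  49  55  61  73  82  77
148   85  80  83  94 135 175 193 195 197 196 195 184 155 132 150 171 155 120  86  57  52  58  63  76  82  83
154   81  80  77  75 119 171 192 196 197 197 196 187 158 135 151 161 144 114  81  56  50  56  69  77  77  84
160   76  80  74  76 120 171 191 196 197 197 198 188 159 127 115 121 117 108  82  60  53  52  72  78  78  82
166  106 101  94  85 121 172 192 197 198 196 197 187 157 126 115 115 115 105  81  56  53  56  69  78  81  89
172  141 142 140 135 150 182 195 198 199 200 198 188 159 125 119 128 138 138 134 125 112 106 101 107 115 134
178  142 142 142 145 160 185 196 198 197 196 196 186 160 145 150 157 156 154 151 146 144 148 150 154 154 156
184  141 143 142 143 143 143 146 145 147 147 150 152 155 156 154 153 154 153 152 153 154 155 154 153 152 152
190  141 142 141 143 139 143 139 141 142 143 142 144 143 144 147 147 153 155 157 157 157 157 158 157 158 157
L [0.57937882 0.32057898 0.102     ]
R [0.56855207 0.24921035 0.102     ]
rack [0.56906121 0.28530312 0.012     ]
```

```bash
python3 - <<'E'
from h import *
s=info();im=cv2.imread("pics/w2.png").min(axis=2).astype(float)
L=[];
for r in range(131,181):
    w=im[r,212:217];x0=212+np.interp(135 if r<170 else 165,w,range(5))  
    seg=im[r,214:228];x1=214+np.where(seg>175)[0].max()
    L.append((r,x0,x1))
L=np.array(L);m=(L[:,0]<168)
p0=np.polyfit(L[m,0],L[m,1],1);p1=np.polyfit(L[:,0],L[:,2]+.6,1);print(p0,p1)
c=lambda r:(np.polyval(p0,r)+np.polyval(p1,r))/2
a=ray("wrist",(c(129),129),.102,s);b=ray("wrist",(c(181.5),181.5),.102,s)
print(a,b,(a+b)/2,np.linalg.norm(a-b),np.degrees(np.arctan2(*(a-b)[1::-1])))
print(togo(np.r_[((a+b)/2)[:2],.15]))
E
```

```text
t 2.75 tcp [0.5563 0.2873 0.2495] yaw of tool x,y [ -8.65 -98.65] q [ 0.79  0.26 -0.04 -0.   -1.27  0.63]
[1.42376229e-02 2.12965771e+02] [2.35294118e-03 2.22214118e+02]
[0.60543879 0.31705477 0.102     ] [0.546874   0.32786812 0.102     ] [0.5761564  0.32246144 0.102     ] 0.059554711351706535 -10.461218644681624
[ 0.0145 -0.0378  0.0995]
```

```bash

python3 -m creep '[{"dx":0.007,"dy":-0.019,"dz":0.03,"yaw":1.8},{"dx":0.0075,"dy":-0.019,"dz":0.03,"yaw":0},{"dx":0,"dy":0,"dz":0.03,"yaw":0},{"dx":0,"dy":0,"dz":0,"yaw":0},{"dx":0,"dy":0,"dz":0,"yaw":0}]'
python3 - <<'E'
from h import *
s=info();im=capture("wrist");cv2.imwrite("pics/w3.png",im[:,:,::-1])
print(proj("wrist",[.57616,.32246,.102],s), proj("wrist",[.6054,.317,.102],s),proj("wrist",[.5469,.3279,.102],s))
g=im.min(axis=2)
for r in range(110,290,10): print(r,"".join("%4d"%v for v in g[r,235:285:2]))
E
```

```text
time_s: 3.25
tcp_pos: [0.5772, 0.3222, 0.1602]
eef_rot: [0.996, -0.091, -0.0, 0.001]
wrist_force: [-0.5, 0.5, -0.4]
grip_width: 1.001
finger_force: 0.0
t 3.25 tcp [0.5772 0.3222 0.1602] yaw of tool x,y [ -10.4 -100.4] q [ 0.8   0.37 -0.09  0.   -1.11  0.59]
[252.38673687 197.96497606] [252.47520763 163.28424318] [252.33209413 229.90035698]
110  146 144 146 145 145 144 146 148 148 149 149 150 150 152 152 153 152 151 152 151 151 151 151 150 150
120  145 145 144 146 145 145 144 144 144 145 146 149 151 150 152 152 149 150 146 149 148 146 144 145 145
130  145 146 146 145 144 145 143 146 145 145 144 146 147 149 151 151 152 152 151 153 155 154 152 150 151
140   72  72  64  59  61  70  78  73  72  74  73  68  65  67  67  84 104 109 108  95  81  76  79  77  78
150   66  65  71  58  52  45  50  92  96  98  97  71  56  57  68  86  89  90  86  65  63  65  65  67  66
160   66  67  65  59  55  49  61  98  96  98  96  79  46  52  56  79  94 101  94  67  63  67  76  74  79
170   81  78  91  97  61  48 113 178 195 193 193 163  59  54  61  84 102 106  99  70  69  64  67  72  78
180   80  80  96  97  6
[... 431 characters left out ...]
96 196 195 197 169 153 151 152 154 152 151 152 151 152 147 140 139 140
230  140 142 141 139 140 141 166 183 184 187 186 160 153 154 152 153 153 150 146 146 143 145 151 149 150
240  149 144 141 142 141 138 138 139 140 136 136 149 150 152 153 152 153 153 151 149 148 148 152 151 148
250  152 153 151 149 150 150 149 149 149 152 151 147 147 148 148 149 148 146 144 144 145 150 152 152 154
260  148 150 148 147 148 152 151 150 151 152 151 151 151 150 151 150 148 147 149 149 149 150 150 151 153
270  149 150 153 149 148 151 152 152 153 151 153 154 153 150 151 153 152 153 152 154 152 151 150 152 151
280  151 152 149 151 150 150 151 153 153 156 155 155 155 154 154 155 153 152 151 151 153 152 151 152 154
```

The plate sits as predicted. Descend and grip.

```bash

python3 -m creep '[{"dx":-0.001,"dy":0,"dz":0.03,"yaw":0},{"dx":0,"dy":0,"dz":0.03,"yaw":0},{"dx":0,"dy":0,"dz":0.021,"yaw":0},{"dx":0,"dy":0,"dz":0,"yaw":0},{"dx":0,"dy":0,"dz":0,"yaw":0}]'
python3 -m creep '[{"dx":0,"dy":0,"dz":0,"yaw":0},{"dx":0,"dy":0,"dz":0,"yaw":0},{"dx":0,"dy":0,"dz":0,"yaw":0},{"dx":0,"dy":0,"dz":0,"yaw":0},{"dx":0,"dy":0,"dz":0,"yaw":0},{"dx":0,"dy":0,"dz":0,"yaw":0},{"dx":0,"dy":0,"dz":0,"yaw":0},{"dx":0,"dy":0,"dz":0,"yaw":0}]' 255 40
```

```text
time_s: 3.8
tcp_pos: [0.5774, 0.3231, 0.0815]
eef_rot: [0.996, -0.091, 0.001, -0.001]
wrist_force: [-0.2, 0.8, 0.8]
grip_width: 0.999
finger_force: 0.0
time_s: 4.6
tcp_pos: [0.5766, 0.3227, 0.0797]
eef_rot: [0.996, -0.091, 0.0, -0.0]
wrist_force: [-0.8, 0.3, 2.8]
grip_width: 0.058
finger_force: 39.2
```

```bash

python3 -m creep '[{"dx":0,"dy":0,"dz":-0.01,"yaw":0},{"dx":0,"dy":0,"dz":-0.02,"yaw":0},{"dx":0,"dy":0,"dz":-0.03,"yaw":0},{"dx":0,"dy":0,"dz":-0.035,"yaw":0},{"dx":0,"dy":0,"dz":-0.035,"yaw":0},{"dx":0,"dy":0.02,"dz":0,"yaw":0},{"dx":0,"dy":0.04,"dz":0,"yaw":0},{"dx":0.003,"dy":0.048,"dz":0,"yaw":0}]'
python3 -m creep '[{"dx":0.003,"dy":0.048,"dz":0,"yaw":0},{"dx":0.003,"dy":0.048,"dz":0,"yaw":0},{"dx":0.003,"dy":0.048,"dz":0,"yaw":0},{"dx":0.003,"dy":0.048,"dz":0,"yaw":0},{"dx":0.003,"dy":0.048,"dz":0,"yaw":0},{"dx":0.003,"dy":0.048,"dz":0,"yaw":0},{"dx":0.003,"dy":0.048,"dz":0,"yaw":0},{"dx":0.003,"dy":0.048,"dz":0,"yaw":0}]'
python3 -m creep '[{"dx":0.003,"dy":0.048,"dz":0,"yaw":0},{"dx":0.003,"dy":0.048,"dz":0,"yaw":0},{"dx":0.003,"dy":0.03,"dz":0,"yaw":-5.2},{"dx":0,"dy":0.01,"dz":0,"yaw":0},{"dx":0,"dy":0,"dz":0,"yaw":0},{"dx":0,"dy":0,"dz":0,"yaw":0},{"dx":0,"dy":0,"dz":0,"yaw":0}]'
python3 - <<'E'
from h import *
s=info();im=capture("wrist");cv2.imwrite("pics/w4.png",im[:,:,::-1])
print(proj("wrist",s["tcp_pos"],s))
for l in("holed_plate","slot_floor","cradle","v_left","v_right"):
    for d in cut_out(l,"wrist")[:3]:
        r=d["region"].astype(np.uint8);print(l,round(d["p"],2),np.round(d["box"]),cv2.minAreaRect(cv2.findNonZero(r)))
E
```

```text
time_s: 5.4
tcp_pos: [0.5591, 0.2153, 0.2092]
eef_rot: [0.996, -0.09, -0.0, -0.0]
wrist_force: [0.8, -1.5, 0.1]
grip_width: 0.064
finger_force: 39.1
time_s: 6.2
tcp_pos: [0.513, -0.1681, 0.2097]
eef_rot: [0.996, -0.091, 0.0, -0.0]
wrist_force: [1.3, -0.6, -1.5]
grip_width: 0.058
finger_force: 39.1
time_s: 6.9
tcp_pos: [0.4993, -0.3007, 0.2095]
eef_rot: [0.999, -0.045, 0.0, -0.0]
wrist_force: [-0.2, -0.3, -1.7]
grip_width: 0.062
finger_force: 39.1
t 6.9 tcp [ 0.4993 -0.3007  0.2095] yaw of tool x,y [ -5.19 -95.19] q [-0.21  0.21 -0.2  -0.   -1.16  1.69]
[252.43986888 229.12096328]
holed_plate 0.93 [247. 158.  12. 135.] ((254.0, 225.0), (132.0, 14.0), 90.0)
slot_floor 0.65 [173.  73. 187.  74.] ((266.90496826171875, 112.72554779052734), (185.07847595214844, 71.33366394042969), 1.0416266918182373)
cradle 0.89 [260.  91.  86.  60.] ((305.34710693359375, 117.48140716552734), (86.66614532470703, 56.20236587524414), 0.9240452647209167)
v_left 0.74 [265. 118.  79.  30.] ((305.01507568359375, 130.58221435546875), (76.39957427978516, 28.045412063598633), 0.9391909241676331)
v_right 0.94 [266.  90.  87.  29.] ((308.0, 103.0), (28.0, 82.0), 90.0)
```

View pics/w4.png

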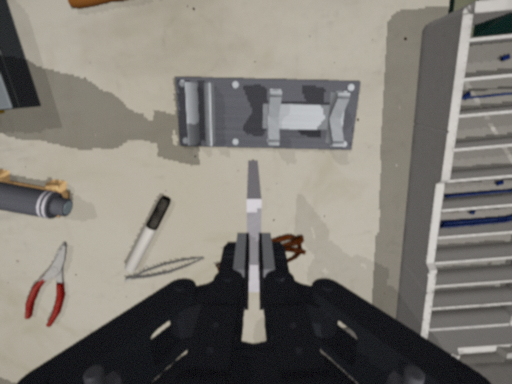

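The view shows the jig: slot walls at about columns 187-214 and rows 82-147, the cradle at (305,117), and the held plate at column 254. I take profiles.

```bash
python3 - <<'E'
from h import *
s=info();g=cv2.imread("pics/w4.png").max(axis=2)
print("    ","".join("%4d"%v for v in range(170,226,1)))
for r in range(70,156,5): print(r,"".join("%4d"%v for v in g[r,170:226]))
print()
for r in range(70,156,4): print(r,"".join("%4d"%v for v in g[r,256:364:4]))
P=lambda uv,z:np.round(ray("wrist",uv,z,s),4)
print(P((199,115),.04),P((305.3,117.5),.06))
E
```

```text
t 7.2 tcp [ 0.4994 -0.3012  0.2096] yaw of tool x,y [ -5.17 -95.17] q [-0.21  0.21 -0.2  -0.   -1.16  1.69]
      170 171 172 173 174 175 176 177 178 179 180 181 182 183 184 185 186 187 188 189 190 191 192 193 194 195 196 197 198 199 200 201 202 203 204 205 206 207 208 209 210 211 212 213 214 215 216 217 218 219 220 221 222 223 224 225
70  170 171 172 171 170 170 169 169 170 170 171 173 172 173 174 172 172 173 172 171 173 173 173 172 172 173 172 173 174 172 172 173 174 174 171 172 171 170 171 169 168 169 169 171 171 172 172 174 173 174 172 175 175 174 174 176
75  175 176 175 175 169 165 165 165 164 164 165 162 162 162 160 160 159 158 158 160 160 161 163 161 161 160 162 160 159 161 163 163 166 167 166 166 169 167 169 170 172 172 172 175 177 177 177 175 175 177 177 178 178 177 176 177
80  175 175 165 145 124 104  89  79  78  94 128 152 156 147 118  94  88  87  86  92  99  99 102 101 100 101 101  88  86  84  85  80  86  84  89  97 100 101 101 102 104 102 103 104 103 102 102 102 104 105 103 101 102 103 102 103
85  176 176 174 159 134 107  92  87  86  95 114 129 130 125 139 163 169 164 16
[... 5184 characters left out ...]
112  98 100  97 101  88  73  60  59  61  73 102 111 159 167 169 111 108 113 183 184
138  103 105 104 138 163 163 110  96 101 105 100 101 103 105 102 102  98 104 118 133 170 168 120 108 125 184 183
142  101 100 102 135 150 156 101  91  95 103 103 106 106 106 103 106 107 107 116 105 128 135 178 109 141 183 184
146  104 105 103 107 112 107  96  94  96 106 106 108 110 109 108 110 108 109 107 131 153 155 168 109 165 183 183
150  173 179 181 172 172 173 169 170 169 169 169 170 166 168 170 166 157 157 156 148 155 155 151 154 178 182 183
154  185 183 186 185 184 183 172 171 172 173 185 184 186 186 183 183 181 180 180 169 171 169 172 180 184 184 184
[ 0.5619 -0.2451  0.04  ] [ 0.5503 -0.3622  0.06  ]
```

```bash
python3 - <<'E'
from h import *
s=info();g=cv2.imread("pics/w4.png").max(axis=2).astype(float)
def rim(lo,hi):
    pts=[]
    for r in range(88,142):
        if lo<195 and 122<r<142: continue
        k=lo+np.argmax(g[r,lo:hi]);w=g[r,k-1:k+2];d=(w[0]-w[2])/(2*(w[0]-2*w[1]+w[2])) if w[0]-2*w[1]+w[2] else 0
        pts.append(ray("wrist",(k+d,r),.04,s)[:2])
    pts=np.array(pts);p=np.polyfit(pts[:,0],pts[:,1],1);res=np.polyval(p,pts[:,0])-pts[:,1]
    print("angle",np.degrees(np.arctan(p[0])),"std",res.std());return p
a=rim(184,192);b=rim(206,214)
for x in(.53,.56,.59):print(x,np.polyval(a,x),np.polyval(b,x))
for col in(209,210,211,207): 
    print(col,g[76:90,col].astype(int),g[138:152,col].astype(int))
e=[ray("wrist",(209.2,82.8),.04,s),ray("wrist",(211,147),.04,s)]
print(e,np.linalg.norm(e[0]-e[1]))
# base corners at z=.012
for c in((174.5,76.8),(360.5,80.5),(352.8,149.7),(180,148)):print(ray("wrist",c,.012,s))
E
```

```text
t 7.2 tcp [ 0.4994 -0.3012  0.2096] yaw of tool x,y [ -5.17 -95.17] q [-0.21  0.21 -0.2  -0.   -1.16  1.69]
angle -6.786551355004354 std 0.00019323161854098892
angle -6.351619015358145 std 0.00010197525847733442
0.53 -0.22844699661969992 -0.2541793258767634
0.56 -0.2320171384210929 -0.25751871651665503
0.59 -0.23558728022248587 -0.26085810715654667
209 [154 122 100 100 102 113 134 159 168 168 169 168 168 169] [141 141 137 133 129 132 134 126 127 152 165 168 170 168]
210 [155 123 102 102 104 107 123 146 155 157 158 158 159 159] [170 171 168 162 158 160 163 151 138 153 167 169 169 169]
211 [154 123 102 101 102 103 110 117 125 128 130 129 130 133] [179 181 180 179 178 179 178 163 146 154 168 172 172 173]
207 [153 124 101 100 101 103 109 125 131 133 133 134 131 131] [113 112 110 111 110 111 109 102 118 150 165 170 170 168]
[array([ 0.59487286, -0.26155167,  0.04      ]), array([ 0.52425459, -0.25366065,  0.04      ])] 0.07105777440124204
[ 0.60614464 -0.21755323  0.012     ]
[ 0.58229987 -0.4369281   0.012     ]
[ 0.49951564 -0.42991628  0.012     ]
[ 0.52157946 -0.20919369  0.012     ]
```

```bash
python3 - <<'E'
from h import *
s=info();g=cv2.imread("pics/w4.png").max(axis=2)
for r in list(range(156,250,6)): print(r,"".join("%4d"%v for v in g[r,238:270]))
Rm=R.from_quat(s["eef_rot"]).as_matrix()
for nm,l in(("bot far",(.03,.004,.0675)),("bot far",(.03,-.004,.0675)),("top far",(.03,.004,-.0225)),("top far",(.03,-.004,-.0225)),("top near",(-.03,.004,-.0225)),("topnear",(-.03,-.004,-.0225))):print(nm,proj("wrist",s["tcp_pos"]+Rm@np.array(l),s))
E
```

```text
t 7.2 tcp [ 0.4994 -0.3012  0.2096] yaw of tool x,y [ -5.17 -95.17] q [-0.21  0.21 -0.2  -0.   -1.16  1.69]
156  185 185 185 185 186 185 185 183 186 184 186 185 186 183 185 185 184 185 185 184 184 185 184 185 185 185 182 185 186 185 185 186
162  185 186 185 184 185 185 185 183 182 170 140 115 111 111 108 111 111 111 115 140 171 185 184 186 184 183 183 185 184 186 184 184
168  185 184 185 184 185 185 185 184 180 165 134 111 110 111 109 110 111 112 111 123 153 177 185 184 184 184 184 183 183 184 184 183
174  184 183 184 184 184 184 184 184 179 158 128 113 111 112 111 113 110 113 114 113 133 166 181 182 184 184 184 185 183 184 183 182
180  184 185 185 185 185 185 183 184 176 150 124 113 112 111 110 112 112 110 111 110 120 147 174 183 185 183 185 185 185 184 184 184
186  184 183 185 183 184 185 185 184 173 144 116 112 112 110 113 112 112 111 112 113 113 128 158 179 184 183 185 184 184 183 184 184
192  184 184 185 183 184 185 186 183 172 141 117 113 111 111 113 112 113 110 113 110 110 115 143 173 184 184 184 183 183 183 183 183
198  185 184 185 184 184 184 184 181 173 156 149 149 150 150 
[... 652 characters left out ...]
 159 159 158 158 158 156 157 156 155 156 156 162 174 182 184 184 183 184 185 183 184
234  101  94  92  94  96  96  94  88  65  49  80 125 148 154 156 155 153 154 156 150 125  82  49  64  87  97  96  95  94  95  95  99
240   95  90  92  92  92  91  92  81  52  29  51  98 127 138 138 138 141 144 149 145 109  64  32  52  82  93  93  93  94  92  92  91
246   93  92  91  92  92  94  87  68  42  25  52  99 127 137 138 136 136 138 136 127  97  50  24  39  68  86  92  91  93  93  94  92
bot far [257.53486886 158.95224848]
bot far [247.89411645 158.94683841]
top far [259.79277376 198.0181819 ]
top far [244.69392132 198.00990482]
top near [259.00771162 291.4258497 ]
topnear [245.66538636 291.41894943]
```

```bash

python3 -m creep '[{"dx":0.018,"dy":-0.021,"dz":0,"yaw":0},{"dx":0.018,"dy":-0.02,"dz":0,"yaw":0},{"dx":0.019,"dy":-0.0205,"dz":0,"yaw":1.3},{"dx":0,"dy":0,"dz":0.03,"yaw":0},{"dx":0,"dy":0,"dz":0.03,"yaw":0},{"dx":0,"dy":0,"dz":0.03,"yaw":0},{"dx":0,"dy":0,"dz":0,"yaw":0},{"dx":0,"dy":0,"dz":0,"yaw":0}]'
python3 - <<'E'
from h import *
s=info();im=capture("wrist");cv2.imwrite("pics/w5.png",im[:,:,::-1]);print(togo([.5596,-.2447,.0797]))
cv2.imwrite("pics/w5c.png",cv2.resize(im[90:290,150:400,::-1],None,fx=3,fy=3,interpolation=2))
E
```

```text
time_s: 8.0
tcp_pos: [0.5597, -0.2456, 0.1199]
eef_rot: [0.998, -0.057, -0.0, 0.0]
wrist_force: [1.8, 0.0, -0.1]
grip_width: 0.057
finger_force: 39.2
t 8.0 tcp [ 0.5597 -0.2456  0.1199] yaw of tool x,y [ -6.48 -96.48] q [-0.09  0.33 -0.25  0.   -0.99  1.55]
[-0.0012 -0.001   0.0412]
```

View pics/w5c.png

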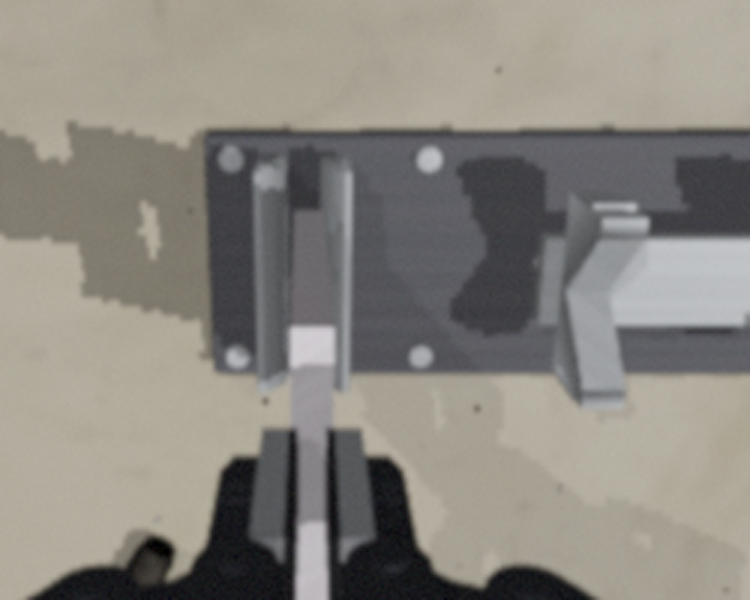

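Crop: the plate's foot is at x 293-332 and the slot mouth at about 258-350, so the plate is a little right of centre. I measure that.

```bash
python3 - <<'E'
from h import *
s=info();g=cv2.imread("pics/w5.png").max(axis=2)
print("    ","".join("%4d"%v for v in range(230,272)))
for r in range(140,220,5): print(r,"".join("%4d"%v for v in g[r,230:272]))
P=proj("wrist",[.5596,-.2447,.04],s);print(P)
for l in((.0,.0,.08),(.03,0,.08),(-.03,0,.08),(.03,0,.0675),(.03,0.004,.0675),(.03,-0.004,.0675)):print(l,proj("wrist",s["tcp_pos"]+R.from_quat(s["eef_rot"]).as_matrix()@np.array(l),s))
E
```

```text
t 8.05 tcp [ 0.5606 -0.2457  0.1209] yaw of tool x,y [ -6.48 -96.48] q [-0.09  0.33 -0.25  0.   -0.99  1.55]
      230 231 232 233 234 235 236 237 238 239 240 241 242 243 244 245 246 247 248 249 250 251 252 253 254 255 256 257 258 259 260 261 262 263 264 265 266 267 268 269 270 271
140   95  79  72  71  72  79  91  94  94  98  95  96  97  98  98  95  81  72  70  71  71  73  67  69  71  81  84  86  85  83  84  89  96  98 101 102 101 100 102 101 102 103
145  105  76  67  68  80 100 122 133 133 135 130 119 118 120 119 105  77  62  64  68  68  70  70  69  65  67  79  94 105 104 108 110 111 113 122 123 116 103  95  98  98 102
150   65  67  67  77 121 156 164 161 161 158 152 147 141 136 122  93  65  56  58  60  60  64  66  65  68  70  81  95 104 110 114 121 129 131 147 167 171 139 101  89  92  93
155   70  67  68  74  99 120 116 109 101  97  99  91  90  85  83  78  65  59  57  56  57  59  56  59  59  61  76  94 104 108 116 122 127 133 147 168 170 136  97  87  91  87
160   69  72  68  75  96 122 119 107 101 100  93  93  92  87  90  92  76  70  83  91  93  93  94  93  93  95  98 101 105 111 
[... 1559 characters left out ...]
7 170 132 125 147 156 135 101  89  91  88  89
210  180 170 145 112  97 106 120 120 110 103 101  95  92  88  86 103 155 196 208 207 202 200 198 196 197 197 198 197 198 198 193 168 134 127 148 157 133 100  88  86  88  85
215  152 152 151 152 147 135 125 122 111 110 119 133 136 137 133 144 155 153 151 150 151 151 154 155 155 157 156 157 156 156 150 137 122 130 150 161 151 149 150 152 153 154
[251.66527636 189.12621968]
(0.0, 0.0, 0.08) [252.74231558 188.1924912 ]
(0.03, 0, 0.08) [252.73026897 155.66639381]
(-0.03, 0, 0.08) [252.75346942 218.30812492]
(0.03, 0, 0.0675) [252.68995526 158.96581928]
(0.03, 0.004, 0.0675) [257.51022439 158.96848086]
(0.03, -0.004, 0.0675) [247.8696637  158.96315769]
```

```bash
python3 - <<'E'
from h import *
s=info();g=cv2.imread("pics/w5.png").max(axis=2)
for c in(235,237,240,262,264,265,266):print(c,g[136:156,c],g[210:230,c])
M=R.from_quat(s["eef_rot"]).as_matrix()
for z in(.04,.012):
  for x in(.035,0,-.035):print(z,x,proj("wrist",s["tcp_pos"]+M@np.array((x,0,s["tcp_pos"][2]-z)),s))
E
```

```text
t 8.05 tcp [ 0.5606 -0.2457  0.1209] yaw of tool x,y [ -6.48 -96.48] q [-0.09  0.33 -0.25  0.   -0.99  1.55]
235 [ 97  99  97  85  79  73  72  78  89 100 117 141 154 162 156 141 126 122
 122 120] [106 105 107 108 116 135 150 157 164 168 170 175 175 176 178 178 176 179
 176 177]
237 [ 95 101  99  99  94  85  82  89 107 133 148 157 163 164 161 157 147 130
 114 109] [120 121 120 121 120 122 135 155 169 171 171 172 163 149 157 172 178 177
 176 177]
240 [ 91 101 101 102  95  84  83  91 106 130 146 153 151 153 152 147 127 105
  98  99] [101 100 100  98 105 119 137 149 157 159 170 177 177 173 174 179 180 180
 179 178]
262 [ 92 100 102 102  96  90  90  99 103 111 115 122 126 127 129 126 127 128
 128 127] [134 129 123 123 124 122 122 119 117 127 152 170 178 179 179 178 178 178
 178 177]
264 [ 94 103 101 103 101  98 104 113 119 122 126 134 142 144 147 147 145 146
 145 147] [148 150 148 147 150 150 150 151 150 150 159 172 178 180 181 180 180 181
 180 181]
265 [ 96 101 102 101 102 101 105 114 119 123 131 148 161 164 167 166 166 167
 167 168] [157 159 158 158 159 161 162 163 162 162 167 176 179 181 180 180 180 180
 181 181]
266 [ 95 100 101 101 101 104 104 108 115 116 126 148 164 169 171 170 172 169
 170 170] [133 133 133 133 139 151 156 162 164 164 170 176 179 179 180 180 182 182
 180 182]
0.04 0.035 [252.73104887 149.77562814]
0.04 0 [252.74502028 187.85652677]
0.04 -0.035 [252.75779507 222.67586904]
0.012 0.035 [252.80885995 143.97248284]
0.012 0 [252.81837385 178.74492799]
0.012 -0.035 [252.82714578 210.80553164]
```

```bash

python3 -m creep '[{"dx":0.0025,"dy":-0.0018,"dz":0,"yaw":0},{"dx":0,"dy":0,"dz":0.008,"yaw":0},{"dx":0,"dy":0,"dz":0.008,"yaw":0},{"dx":0,"dy":0,"dz":0.008,"yaw":0},{"dx":0,"dy":0,"dz":0.008,"yaw":0},{"dx":0,"dy":0,"dz":0,"yaw":0}]'
python3 -m creep '[{"dx":0,"dy":0,"dz":0.004,"yaw":0},{"dx":0,"dy":0,"dz":0.003,"yaw":0},{"dx":0,"dy":0,"dz":0,"yaw":0}]'
```

```text
time_s: 8.65
tcp_pos: [0.5611, -0.2438, 0.0856]
eef_rot: [0.998, -0.057, -0.001, -0.0]
wrist_force: [-1.0, -0.3, -2.0]
grip_width: 0.062
finger_force: 39.2
time_s: 8.95
tcp_pos: [0.562, -0.2439, 0.08]
eef_rot: [0.998, -0.057, -0.0, -0.0]
wrist_force: [0.4, 1.2, -1.2]
grip_width: 0.061
finger_force: 39.2
```

```bash

python3 -m creep '[{"dx":0,"dy":0,"dz":0.001,"yaw":0},{"dx":0,"dy":0,"dz":0,"yaw":0}]'
python3 -m creep '[{"dx":0,"dy":0,"dz":0.001,"yaw":0},{"dx":0,"dy":0,"dz":0,"yaw":0}]'
```

```text
time_s: 9.15
tcp_pos: [0.5625, -0.2441, 0.0797]
eef_rot: [0.998, -0.057, 0.0, 0.0]
wrist_force: [0.4, 1.1, -0.7]
grip_width: 0.059
finger_force: 39.4
time_s: 9.35
tcp_pos: [0.5628, -0.2443, 0.0796]
eef_rot: [0.998, -0.057, 0.001, 0.0]
wrist_force: [-2.5, 0.3, 6.7]
grip_width: 0.059
finger_force: 40.7
```

```bash

python3 -m creep '[{"dx":0,"dy":0,"dz":-0.001,"yaw":0},{"dx":0,"dy":0,"dz":0,"yaw":0},{"dx":0,"dy":0,"dz":0,"yaw":0},{"dx":0,"dy":0,"dz":0,"yaw":0},{"dx":0,"dy":0,"dz":0,"yaw":0},{"dx":0,"dy":0,"dz":0,"yaw":0},{"dx":0,"dy":0,"dz":-0.02,"yaw":0},{"dx":0,"dy":0,"dz":-0.03,"yaw":0}]' 0
python3 -m creep '[{"dx":0,"dy":0,"dz":-0.04,"yaw":0},{"dx":0,"dy":0,"dz":-0.04,"yaw":0},{"dx":0,"dy":0,"dz":0,"yaw":0},{"dx":0,"dy":0,"dz":0,"yaw":0}]'
python3 - <<'E'
from h import *
s=info();im=capture("wrist");cv2.imwrite("pics/w6.png",im[:,:,::-1]);np.save("w6.npy",np.r_[s["tcp_pos"],s["eef_rot"]])
cv2.imwrite("pics/w6c.png",cv2.resize(im[100:300,150:400,::-1],None,fx=3,fy=3,interpolation=2))
for P in((.5628,-.2443,.102),(.5628,-.2443,.04)):print(proj("wrist",P,s))
E
```

```text
time_s: 10.15
tcp_pos: [0.5608, -0.2437, 0.128]
eef_rot: [0.998, -0.057, -0.002, -0.0]
wrist_force: [1.3, -0.3, -0.0]
grip_width: 1.0
finger_force: 0.0
time_s: 10.55
tcp_pos: [0.5628, -0.2439, 0.2106]
eef_rot: [0.998, -0.057, 0.001, -0.0]
wrist_force: [-0.0, 0.2, -0.5]
grip_width: 0.994
finger_force: 0.0
t 10.55 tcp [ 0.5628 -0.2439  0.2106] yaw of tool x,y [ -6.52 -96.52] q [-0.09  0.26 -0.13 -0.   -1.18  1.55]
[253.20903935 179.05200559]
[253.27902982 163.94842135]
```

View pics/w6c.png

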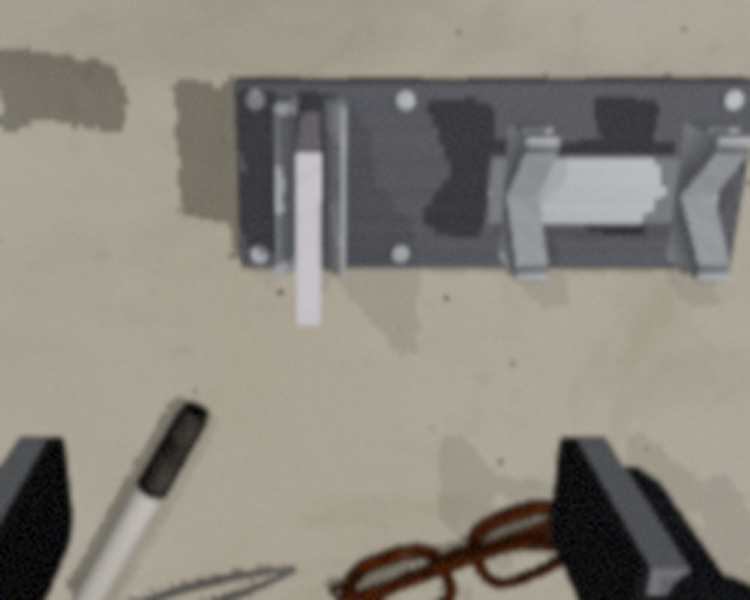

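The plate stands upright in the slot (crop x 295-322, y 152-325), with its top edge as projected. Next I go over the barrel and turn the tool.

```bash

python3 -m creep '[{"dx":-0.0187,"dy":-0.0408,"dz":0,"yaw":0},{"dx":-0.0187,"dy":-0.0408,"dz":0,"yaw":0},{"dx":-0.0187,"dy":-0.0408,"dz":0,"yaw":0},{"dx":-0.0187,"dy":-0.0408,"dz":0,"yaw":0},{"dx":-0.0187,"dy":-0.0408,"dz":0,"yaw":0},{"dx":-0.0187,"dy":-0.0408,"dz":0,"yaw":0},{"dx":0,"dy":0,"dz":0,"yaw":8.5},{"dx":0,"dy":0,"dz":0,"yaw":8.5}]'
python3 -m creep '[{"dx":0,"dy":0,"dz":0,"yaw":8.5},{"dx":0,"dy":0,"dz":0,"yaw":8.5},{"dx":0,"dy":0,"dz":0,"yaw":8.5},{"dx":0,"dy":0,"dz":0,"yaw":8.5},{"dx":0,"dy":0,"dz":0,"yaw":8.5},{"dx":0,"dy":0,"dz":0,"yaw":8.5},{"dx":0,"dy":0,"dz":0,"yaw":8.5},{"dx":0,"dy":0,"dz":0,"yaw":8.5}]'
python3 -m creep '[{"dx":0,"dy":0,"dz":0,"yaw":8.5},{"dx":0,"dy":0,"dz":0,"yaw":8},{"dx":0,"dy":0,"dz":0,"yaw":0},{"dx":0,"dy":0,"dz":0,"yaw":0}]'
python3 - <<'E'
from h import *
s=info();im=capture("wrist");cv2.imwrite("pics/w7.png",im[:,:,::-1])
for l in("barrel","rest","barrel_neck"):
    for d in cut_out(l,"wrist")[:3]:
        c,w,a=cv2.minAreaRect(cv2.findNonZero(d["region"].astype(np.uint8)));print(l,round(d["p"],2),np.round(d["box"]),c,w,a,ray("wrist",c,.031,s))
E
```

```text
time_s: 11.4
tcp_pos: [0.4775, 0.0134, 0.2083]
eef_rot: [0.979, -0.205, -0.001, 0.0]
wrist_force: [-0.4, -0.0, 0.5]
grip_width: 1.0
finger_force: 0.0
time_s: 12.2
tcp_pos: [0.4777, 0.0117, 0.2079]
eef_rot: [-0.695, 0.719, 0.001, -0.001]
wrist_force: [-0.2, -0.6, 0.1]
grip_width: 1.002
finger_force: 0.0
time_s: 12.6
tcp_pos: [0.4781, 0.0118, 0.2085]
eef_rot: [-0.589, 0.808, 0.0, -0.001]
wrist_force: [-0.4, 0.0, -0.7]
grip_width: 1.001
finger_force: 0.0
t 12.6 tcp [0.4781 0.0118 0.2085] yaw of tool x,y [-107.78  162.22] q [ 0.44  0.03 -0.41 -0.   -1.13 -0.75]
barrel 0.74 [236. 105.  28. 100.] (250.0, 156.0) (98.0, 30.0) 90.0 [0.47786442 0.00127195 0.031     ]
rest 0.81 [231. 122.  37.  74.] (250.9147491455078, 158.0167236328125) (69.08609008789062, 38.15585708618164) 88.36341857910156 [0.47757357 0.00400267 0.031     ]
barrel_neck 0.78 [237. 106.  31. 100.] (250.5, 155.5) (97.0, 29.0) 90.0 [0.47709172 0.00086632 0.031     ]
```

View pics/w7.png

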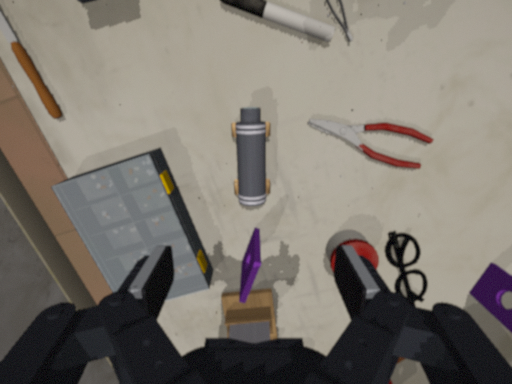

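The neck points up in the picture (250,108) and the body spans rows 122-205, columns 237-266. I get the edges numerically.

```bash
python3 - <<'E'
from h import *
s=info();g=cv2.imread("pics/w7.png").max(axis=2)
print("    ","".join("%4d"%v for v in range(230,272)))
for r in (104,106,108,110,112,114,116,118,120,122,124,126,145,150,160,170,180,198,200,202,204,206,208): print(r,"".join("%4d"%v for v in g[r,230:272]))
M=R.from_quat(s["eef_rot"]).as_matrix()
L=lambda uv,z:np.round(M.T@(ray("wrist",uv,z,s)-s["tcp_pos"]),4)
print("rear",L((252,205),.049),"mid",L((251,160),.049),"sh",L((250.5,122),.049),"neck top end",L((250,107.5),.043))
E
```

```text
t 12.8 tcp [0.4784 0.0119 0.2092] yaw of tool x,y [-107.9  162.1] q [ 0.44  0.03 -0.41 -0.   -1.13 -0.75]
      230 231 232 233 234 235 236 237 238 239 240 241 242 243 244 245 246 247 248 249 250 251 252 253 254 255 256 257 258 259 260 261 262 263 264 265 266 267 268 269 270 271
104  172 172 173 172 173 173 170 171 172 172 172 174 173 176 175 175 176 174 173 169 161 161 159 160 160 160 159 159 159 158 159 160 158 158 160 158 158 159 160 159 159 160
106  171 172 171 173 173 172 171 173 170 171 171 168 166 168 166 167 165 161 157 156 151 151 149 153 153 151 150 150 152 152 153 158 158 158 160 160 159 159 159 160 160 159
108  171 172 172 173 172 174 172 173 171 162 138 117 108 108 117 118 119 119 120 119 120 118 112 115 113 112 103  94  92 102 126 150 159 157 159 159 160 159 159 158 160 162
110  171 172 172 172 172 173 173 173 171 159 113  71  66  76  80  83  87  90  93  93  95  91  92  89  87  85  80  74  67  71 107 145 159 158 159 157 160 159 160 159 160 161
112  171 171 172 174 172 172 172 173 172 159 112  69  69  77  80  83  87  89  89  90  92  94  88  89  86  85  79  75  70  70 108
[... 2587 characters left out ...]
 162 157 145 128 118 123 150 171 174 175 174 174 175
204  165 167 167 166 168 170 170 171 164 145 121 110 110 115 123 132 138 144 155 160 162 160 158 156 155 151 139 128 120 113 108 105 114 131 148 168 174 175 176 175 174 176
206  166 167 166 167 169 170 171 171 172 167 156 141 127 121 119 117 115 112 113 114 116 116 114 113 114 115 116 116 120 124 128 137 150 167 176 178 176 175 175 175 174 173
208  168 168 168 170 170 171 171 171 173 171 172 164 153 152 153 141 127 124 124 124 123 126 125 129 134 137 137 137 141 154 163 171 173 176 176 176 176 176 174 174 170 164
rear [-0.0476 -0.0009  0.1602] mid [ 0.009  -0.002   0.1602] sh [ 0.0523 -0.0024  0.1602] neck top end [ 0.0675 -0.003   0.1662]
```

```bash

python3 -m creep '[{"dx":0.002,"dy":-0.0018,"dz":0.03,"yaw":-1},{"dx":0,"dy":0,"dz":0.04,"yaw":0},{"dx":0,"dy":0,"dz":0.04,"yaw":0},{"dx":0,"dy":0,"dz":0,"yaw":0},{"dx":0,"dy":0,"dz":0,"yaw":0}]'
python3 - <<'E'
from h import *
s=info();im=capture("wrist");cv2.imwrite("pics/w8.png",im[:,:,::-1])
g=im.max(axis=2)
M=R.from_quat(s["eef_rot"]).as_matrix()
L=lambda uv,z:np.round(M.T@(ray("wrist",uv,z,s)-s["tcp_pos"]),4)
for x in(.05,0,-.05):
  a=[proj("wrist",s["tcp_pos"]+M@np.array((x,y,s["tcp_pos"][2]-z)),s) for y,z in((0,.049),(.018,.031),(-.018,.031))];print(x,np.round(a,1).tolist())
for r in range(90,250,10):
    b=np.where(g[r,190:320]<125)[0]; print(r,(190+b.min(),190+b.max()) if len(b) else None)
for c in (248,252,256):print(c,g[200:262,c])
print(g[80:130,252])
E
```

```text
time_s: 13.3
tcp_pos: [0.4799, 0.0094, 0.0999]
eef_rot: [-0.595, 0.804, -0.0, -0.001]
wrist_force: [1.1, 0.9, 0.6]
grip_width: 0.999
finger_force: 0.0
t 13.3 tcp [0.4799 0.0094 0.0999] yaw of tool x,y [-106.94  163.06] q [ 0.43  0.14 -0.56  0.   -0.87 -0.73]
0.05 [[252.5, 140.2], [274.7, 136.6], [230.4, 136.6]]
0 [[252.5, 202.0], [273.2, 194.3], [231.9, 194.3]]
-0.05 [[252.6, 255.5], [272.0, 244.8], [233.2, 244.8]]
90 None
100 None
110 None
120 (np.int64(238), np.int64(267))
130 (np.int64(238), np.int64(267))
140 (np.int64(232), np.int64(274))
150 (np.int64(232), np.int64(280))
160 (np.int64(228), np.int64(277))
170 (np.int64(232), np.int64(274))
180 (np.int64(233), np.int64(274))
190 (np.int64(233), np.int64(273))
200 (np.int64(233), np.int64(273))
210 (np.int64(233), np.int64(273))
220 (np.int64(234), np.int64(273))
230 (np.int64(229), np.int64(277))
240 (np.int64(235), np.int64(272))
248 [ 91  90  92  90  90  91  91  90  89  95  93  90  92  89  90  89  90  91
  90  90  90  91  90  90  90  91  88  90  92  90  92  91  92  91  93  89
  92  91  91  94  91  91  98 136 177 190 178 141 109 133 173 190 176 143
 125 149 166 171 171 171 171 171]
252 [ 96  94  95  94  95  94  93  92  95  93  93  95  93  93  95  93  93  94
  95  97  95  95  97  95  97  96  96  93  94  94  98  95  97  95  94  96
  96  95  96  96  94  92  98 130 172 191 188 155 114 130 170 190 187 156
 123 139 161 169 170 169 170 169]
256 [ 87  89  89  89  90  89  90  90  88  89  87  89  87  89  86  88  89  87
  88  89  86  88  88  87  88  87  90  87  89  88  89  88  88  91  89  88
  92  89  88  89  90  89  93 128 169 188 182 152 110 126 169 189 183 150
 120 137 159 169 168 169 169 167]
[169 170 169 170 170 170 169 171 170 170 172 171 170 172 171 171 172 170
 170 172 170 170 170 172 172 171 171 169 167 168 167 167 166 163 157 149
 133 123 111  95  85  82  81  81  82  84  80  80  82  84]
```

Aligned. Descend, grip, lift.

```bash

python3 -m creep '[{"dx":0.0005,"dy":0.0003,"dz":0.03,"yaw":0},{"dx":0,"dy":0,"dz":0.03,"yaw":0},{"dx":0,"dy":0,"dz":0.018,"yaw":0},{"dx":0,"dy":0,"dz":0.007,"yaw":0},{"dx":0,"dy":0,"dz":0,"yaw":0}]'
python3 -m creep '[{"dx":0,"dy":0,"dz":0,"yaw":0},{"dx":0,"dy":0,"dz":0,"yaw":0},{"dx":0,"dy":0,"dz":0,"yaw":0},{"dx":0,"dy":0,"dz":0,"yaw":0},{"dx":0,"dy":0,"dz":0,"yaw":0},{"dx":0,"dy":0,"dz":0,"yaw":0},{"dx":0,"dy":0,"dz":0,"yaw":0}]' 255 40
python3 -m creep '[{"dx":0,"dy":0,"dz":-0.01,"yaw":0},{"dx":0,"dy":0,"dz":-0.03,"yaw":0},{"dx":0,"dy":0,"dz":-0.04,"yaw":0},{"dx":0,"dy":0,"dz":-0.04,"yaw":0},{"dx":0,"dy":0,"dz":-0.04,"yaw":0},{"dx":0,"dy":0,"dz":-0.02,"yaw":0},{"dx":0,"dy":0,"dz":0,"yaw":0}]'
```

```text
time_s: 13.85
tcp_pos: [0.4801, 0.0095, 0.0153]
eef_rot: [-0.595, 0.804, -0.0, 0.0]
wrist_force: [0.6, -0.6, 0.1]
grip_width: 0.999
finger_force: 0.0
time_s: 14.55
tcp_pos: [0.4803, 0.0092, 0.0155]
eef_rot: [-0.595, 0.804, -0.001, 0.001]
wrist_force: [-0.6, -1.4, 7.3]
grip_width: 0.358
finger_force: 37.5
time_s: 15.25
tcp_pos: [0.4806, 0.0096, 0.1982]
eef_rot: [-0.595, 0.804, -0.001, 0.003]
wrist_force: [-0.6, 0.8, -2.3]
grip_width: 0.355
finger_force: 36.9
```

```bash

python3 -m creep '[{"dx":0.0421,"dy":-0.0218,"dz":0,"yaw":0},{"dx":0.0421,"dy":-0.0218,"dz":0,"yaw":0},{"dx":0.0421,"dy":-0.0218,"dz":0,"yaw":0},{"dx":0.0421,"dy":-0.0218,"dz":0,"yaw":0},{"dx":0.0421,"dy":-0.0218,"dz":0,"yaw":0},{"dx":0.0421,"dy":-0.0218,"dz":0,"yaw":0},{"dx":0.0421,"dy":-0.0218,"dz":0,"yaw":0},{"dx":0.0421,"dy":-0.0218,"dz":0,"yaw":0}]'
python3 -m creep '[{"dx":0,"dy":0,"dz":0,"yaw":-5.2},{"dx":0,"dy":0,"dz":0,"yaw":-5.2},{"dx":0,"dy":0,"dz":0.03,"yaw":0},{"dx":0,"dy":0,"dz":0.03,"yaw":0},{"dx":0,"dy":0,"dz":0,"yaw":0},{"dx":0,"dy":0,"dz":0,"yaw":0}]'
python3 - <<'E'
from h import *
s=info();im=capture("wrist");cv2.imwrite("pics/w9.png",im[:,:,::-1]);np.save("w9.npy",np.r_[s["tcp_pos"],s["eef_rot"]])
cv2.imwrite("pics/w9c.png",cv2.resize(im[60:260,130:380,::-1],None,fx=3,fy=3,interpolation=2))
M=R.from_quat(s["eef_rot"]).as_matrix()
for x in(.041,.029,-.029,-.041):
  for y,z in((.0295,.0655),(-.0295,.0655),(0,.0436)):print(x,y,z,proj("wrist",s["tcp_pos"]+M@np.array((x,y,s["tcp_pos"][2]-z)),s))
print("barrel c",proj("wrist",s["tcp_pos"]+M@np.array((0,0,-.0155)),s))
E
```

```text
time_s: 16.05
tcp_pos: [0.5466, -0.3655, 0.193]
eef_rot: [-0.595, 0.804, 0.001, -0.0]
wrist_force: [1.5, 0.7, -0.7]
grip_width: 0.354
finger_force: 36.9
time_s: 16.65
tcp_pos: [0.5467, -0.3638, 0.1338]
eef_rot: [-0.665, 0.747, 0.001, -0.001]
wrist_force: [-0.7, -0.6, -1.9]
grip_width: 0.355
finger_force: 37.0
t 16.65 tcp [ 0.5467 -0.3638  0.1338] yaw of tool x,y [-96.61 173.39] q [-0.29  0.38 -0.13  0.   -1.06  0.18]
0.041 0.0295 0.0655 [288.29392811 147.53709903]
0.041 -0.0295 0.0655 [216.44938776 147.52473631]
0.041 0 0.0436 [252.42541702 142.87800202]
0.029 0.0295 0.0655 [287.70842481 161.79538681]
0.029 -0.0295 0.0655 [217.05742779 161.79053318]
0.029 0 0.0436 [252.4348173  156.06402782]
-0.029 0.0295 0.0655 [285.13229117 224.52988325]
-0.029 -0.0295 0.0655 [219.73259498 224.55513654]
-0.029 0 0.0436 [252.47648154 214.50757538]
-0.041 0.0295 0.0655 [284.64637506 236.36300499]
-0.041 -0.0295 0.0655 [220.2371682 236.3934015]
-0.041 0 0.0436 [252.4843964  225.60996972]
barrel c [252.17619086 243.62537049]
```

View pics/w9c.png

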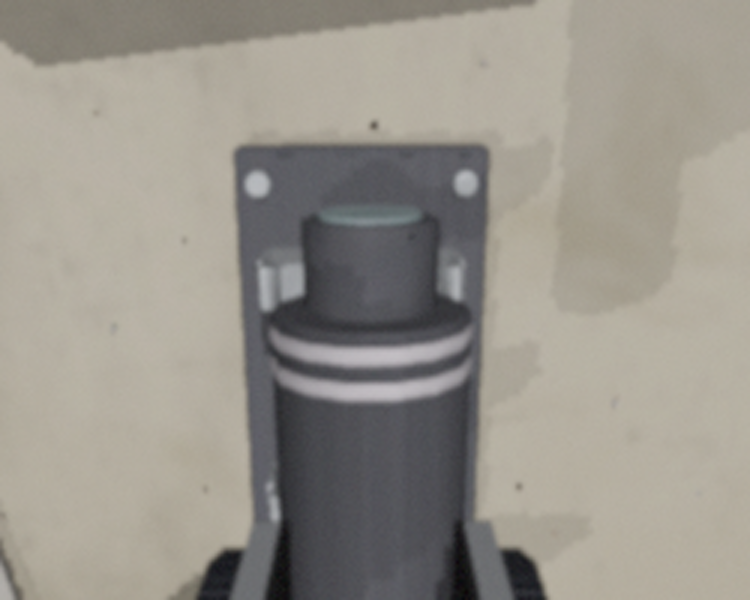

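```bash
python3 - <<'E'
from h import *
s=info();g=cv2.imread("pics/w9.png").max(axis=2).astype(float)
M=R.from_quat(s["eef_rot"]).as_matrix()
L=lambda uv,z:M.T@(ray("wrist",uv,z,s)-s["tcp_pos"])
def cross(r,lo,hi,t):
    v=g[r,lo:hi];k=np.where((v[:-1]-t)*(v[1:]-t)<=0)[0];return [round(lo+i+(t-v[i])/(v[i+1]-v[i]+1e-9),2) for i in k]
print("base")
for r in(114,118,130,138,170,180,190,200,210,220,225):
    a=cross(r,200,222,130);b=cross(r,280,300,130)
    if a and b:
        p,q=L((a[0],r),.012),L((b[-1],r),.012);print(r,a,b,"x %.4f mid %.4f w %.4f"%(p[0],(p[1]+q[1])/2,q[1]-p[1]))
print("notch")
for r in range(144,164,2):
    print(r,g[r,212:234].astype(int),g[r,274:292].astype(int))
print("barrel")
for r in(135,140,145,150):print(r,cross(r,225,240,100),cross(r,265,285,100))
for r in(190,200,210,220):print(r,g[r,215:228].astype(int),g[r,280:292].astype(int))
for x in(.066,.05):
  for y,rr in ((1,0),(-1,0)):
    rad=.012 if x>.06 else .018
    print(x,proj("wrist",s["tcp_pos"]+M@np.array((x-.008 if x>.06 else x,y*rad,-.0155)),s))
E
```

```text
t 16.7 tcp [ 0.5477 -0.3642  0.1352] yaw of tool x,y [-96.59 173.41] q [-0.29  0.38 -0.13  0.   -1.06  0.18]
base
114 [np.float64(207.65)] [np.float64(292.74)] x 0.0635 mid -0.0022 w 0.0832
118 [np.float64(207.98), np.float64(211.95), np.float64(218.59)] [np.float64(281.35), np.float64(288.34), np.float64(292.38)] x 0.0597 mid -0.0022 w 0.0829
130 [np.float64(208.36)] [np.float64(292.35)] x 0.0481 mid -0.0021 w 0.0837
138 [np.float64(208.92)] [np.float64(291.79)] x 0.0401 mid -0.0021 w 0.0833
170 [np.float64(210.74)] [np.float64(290.27)] x 0.0069 mid -0.0021 w 0.0830
180 [np.float64(211.17)] [np.float64(290.04)] x -0.0041 mid -0.0020 w 0.0833
190 [np.float64(211.92)] [np.float64(289.32)] x -0.0153 mid -0.0020 w 0.0828
200 [np.float64(212.29)] [np.float64(289.26)] x -0.0267 mid -0.0019 w 0.0833
210 [np.float64(213.0), np.float64(213.0)] [np.float64(288.7)] x -0.0385 mid -0.0018 w 0.0830
220 [np.float64(213.23)] [np.float64(288.18)] x -0.0505 mid -0.0020 w 0.0832
225 [np.float64(213.68), np.float64(219.25)] [np.float64(288.18)] x -0.0567 mid -0.0018 w 0.0832
notch
144 [100 101 102 102 
[... 1875 characters left out ...]
1.0), np.float64(281.0)]
145 [np.float64(230.07)] [np.float64(276.0), np.float64(276.0)]
150 [np.float64(231.14)] [np.float64(275.68)]
190 [101 102 102 100 100  95  73  51  50  59  63  74  87] [ 86  78  74  71  64  66  78  89  91 118 156 169]
200 [ 99 102 102 100 102  97  83  61  51  52  56  59  62] [ 78  74  66  68  61  68  83  91  94 121 155 167]
210 [101 103 104 101 104 102  93  70  51  52  55  58  61] [ 76  70  72  64  66  74  92  99 107 140 163 171]
220 [102 102 103 109 121 127 106  73  56  53  58  57  62] [ 72  70  68  65  70  85  94  98 124 158 167 169]
0.066 [275.0458843  145.71180613]
0.066 [229.07676171 145.70328841]
0.05 [285.95053176 160.68537369]
0.05 [218.19709949 160.68017392]
```

The notches' tops are at columns 216-284, 2 mm to -y of the tool; length and yaw are fine. I correct that and lower.

```bash

python3 -m creep '[{"dx":0,"dy":-0.002,"dz":0.01,"yaw":0},{"dx":0,"dy":0,"dz":0.015,"yaw":0},{"dx":0,"dy":0,"dz":0.015,"yaw":0},{"dx":0,"dy":0,"dz":0.005,"yaw":0},{"dx":0,"dy":0,"dz":0,"yaw":0}]'
python3 -m creep '[{"dx":0,"dy":0,"dz":0.002,"yaw":0},{"dx":0,"dy":0,"dz":0.001,"yaw":0},{"dx":0,"dy":0,"dz":0,"yaw":0}]'
```

```text
time_s: 17.2
tcp_pos: [0.5494, -0.3641, 0.0892]
eef_rot: [-0.665, 0.747, 0.0, -0.0]
wrist_force: [0.7, 0.6, -1.3]
grip_width: 0.35
finger_force: 37.0
time_s: 17.5
tcp_pos: [0.5497, -0.3643, 0.0869]
eef_rot: [-0.665, 0.747, -0.0, 0.0]
wrist_force: [-0.5, 0.6, -2.5]
grip_width: 0.354
finger_force: 37.0
```

```bash

python3 -m creep '[{"dx":0,"dy":0,"dz":0.001,"yaw":0},{"dx":0,"dy":0,"dz":0,"yaw":0}]'
python3 -m creep '[{"dx":0,"dy":0,"dz":0.001,"yaw":0},{"dx":0,"dy":0,"dz":0,"yaw":0}]'
python3 -m creep '[{"dx":0,"dy":0,"dz":0.001,"yaw":0},{"dx":0,"dy":0,"dz":0,"yaw":0}]'
```

```text
time_s: 17.7
tcp_pos: [0.5495, -0.3642, 0.0855]
eef_rot: [-0.665, 0.747, -0.0, 0.0]
wrist_force: [-0.3, 0.6, -1.6]
grip_width: 0.358
finger_force: 37.0
time_s: 17.9
tcp_pos: [0.5494, -0.3642, 0.0843]
eef_rot: [-0.665, 0.747, 0.0, -0.0]
wrist_force: [-0.4, -0.5, -1.8]
grip_width: 0.358
finger_force: 37.0
time_s: 18.1
tcp_pos: [0.5493, -0.3641, 0.0832]
eef_rot: [-0.665, 0.747, 0.0, -0.0]
wrist_force: [-0.7, 0.1, -1.9]
grip_width: 0.359
finger_force: 37.0
```

```bash

python3 -m creep '[{"dx":0,"dy":0,"dz":0.001,"yaw":0},{"dx":0,"dy":0,"dz":0,"yaw":0}]'
python3 -m creep '[{"dx":0,"dy":0,"dz":0.001,"yaw":0},{"dx":0,"dy":0,"dz":0,"yaw":0}]'
```

```text
time_s: 18.3
tcp_pos: [0.5494, -0.3641, 0.0822]
eef_rot: [-0.665, 0.747, 0.0, -0.0]
wrist_force: [0.5, 0.3, -1.9]
grip_width: 0.353
finger_force: 37.0
time_s: 18.5
tcp_pos: [0.5493, -0.3641, 0.0812]
eef_rot: [-0.665, 0.747, 0.0, -0.0]
wrist_force: [-0.0, 0.6, -2.2]
grip_width: 0.354
finger_force: 37.0
```

I had the sign wrong: the barrel's centre is 15.5 mm above the TCP, so it seats at TCP z of about 0.0535. I continue down.

```bash

python3 -m creep '[{"dx":0,"dy":0,"dz":0.01,"yaw":0},{"dx":0,"dy":0,"dz":0.01,"yaw":0},{"dx":0,"dy":0,"dz":0.004,"yaw":0},{"dx":0,"dy":0,"dz":0,"yaw":0}]'
python3 -m creep '[{"dx":0,"dy":0,"dz":0.001,"yaw":0},{"dx":0,"dy":0,"dz":0,"yaw":0}]'
python3 -m creep '[{"dx":0,"dy":0,"dz":0.001,"yaw":0},{"dx":0,"dy":0,"dz":0,"yaw":0}]'
```

```text
time_s: 18.9
tcp_pos: [0.549, -0.364, 0.0563]
eef_rot: [-0.665, 0.747, 0.001, -0.0]
wrist_force: [-0.1, 0.2, -2.4]
grip_width: 0.352
finger_force: 37.0
time_s: 19.1
tcp_pos: [0.5494, -0.3642, 0.0563]
eef_rot: [-0.665, 0.747, 0.0, -0.0]
wrist_force: [0.4, -0.7, -1.6]
grip_width: 0.354
finger_force: 37.0
time_s: 19.3
tcp_pos: [0.5494, -0.3641, 0.0554]
eef_rot: [-0.665, 0.747, 0.0, 0.0]
wrist_force: [0.5, -0.6, -1.3]
grip_width: 0.352
finger_force: 37.0
```

```bash

python3 -m creep '[{"dx":0,"dy":0,"dz":0.001,"yaw":0},{"dx":0,"dy":0,"dz":0,"yaw":0}]'
python3 -m creep '[{"dx":0,"dy":0,"dz":0.001,"yaw":0},{"dx":0,"dy":0,"dz":0,"yaw":0},{"dx":0,"dy":0,"dz":0,"yaw":0}]'
python3 -m creep '[{"dx":0,"dy":0,"dz":0.001,"yaw":0},{"dx":0,"dy":0,"dz":0,"yaw":0},{"dx":0,"dy":0,"dz":0,"yaw":0}]'
```

```text
time_s: 19.5
tcp_pos: [0.5496, -0.3643, 0.0547]
eef_rot: [-0.665, 0.747, -0.0, 0.0]
wrist_force: [0.3, -0.9, -1.0]
grip_width: 0.358
finger_force: 37.4
time_s: 19.8
tcp_pos: [0.5497, -0.3643, 0.054]
eef_rot: [-0.665, 0.747, -0.0, 0.0]
wrist_force: [-0.9, 1.1, 4.7]
grip_width: 0.353
finger_force: 39.1
time_s: 20.1
tcp_pos: [0.5497, -0.3643, 0.053]
eef_rot: [-0.665, 0.747, -0.0, 0.0]
wrist_force: [-1.2, 2.3, 5.8]
grip_width: 0.353
finger_force: 39.3
```

Contact at about 0.0545, with hardly any side force. I let go so that the barrel settles in the V, and rise to look.

```bash

python3 -m creep '[{"dx":0,"dy":0,"dz":-0.001,"yaw":0},{"dx":0,"dy":0,"dz":0,"yaw":0},{"dx":0,"dy":0,"dz":0,"yaw":0},{"dx":0,"dy":0,"dz":0,"yaw":0},{"dx":0,"dy":0,"dz":0,"yaw":0},{"dx":0,"dy":0,"dz":0,"yaw":0},{"dx":0,"dy":0,"dz":-0.02,"yaw":0},{"dx":0,"dy":0,"dz":-0.03,"yaw":0}]' 0
python3 -m creep '[{"dx":0,"dy":0,"dz":-0.04,"yaw":0},{"dx":0,"dy":0,"dz":-0.04,"yaw":0},{"dx":0,"dy":0,"dz":0,"yaw":0},{"dx":0,"dy":0,"dz":0,"yaw":0},{"dx":0,"dy":0,"dz":0,"yaw":0},{"dx":0,"dy":0,"dz":0,"yaw":0}]' 255
python3 - <<'E'
from h import *
s=info();im=capture("wrist");cv2.imwrite("pics/w10.png",im[:,:,::-1])
cv2.imwrite("pics/w10c.png",cv2.resize(im[60:260,130:380,::-1],None,fx=3,fy=3,interpolation=2))
g=im.max(axis=2)
M=R.from_quat(s["eef_rot"]).as_matrix()
for l in((.05,0,.087),(.05,.018,.069),(.05,-.018,.069),(-.05,0,.087),(-.05,.018,.069),(-.05,-.018,.069),(.066,0,.081),(.041,.0295,.0655),(.041,-.0295,.0655),(-.041,.0295,.0655),(-.041,-.0295,.0655)):print(l,np.round(proj("wrist",s["tcp_pos"]+M@np.array((l[0],l[1],s["tcp_pos"][2]-l[2])),s),1))
E
```

```text
time_s: 20.9
tcp_pos: [0.548, -0.3636, 0.1018]
eef_rot: [-0.665, 0.747, 0.002, -0.001]
wrist_force: [0.8, 0.2, 1.0]
grip_width: 1.0
finger_force: 0.0
time_s: 21.5
tcp_pos: [0.5487, -0.3639, 0.1819]
eef_rot: [-0.665, 0.747, 0.001, -0.001]
wrist_force: [-0.3, 0.4, -0.3]
grip_width: -0.002
finger_force: 0.0
t 21.5 tcp [ 0.5487 -0.3639  0.1819] yaw of tool x,y [-96.62 173.38] q [-0.29  0.35 -0.07 -0.   -1.16  0.17]
(0.05, 0, 0.087) [252.4 132. ]
(0.05, 0.018, 0.069) [271.2 129.4]
(0.05, -0.018, 0.069) [233.7 129.4]
(-0.05, 0, 0.087) [252.5 231.5]
(-0.05, 0.018, 0.069) [269.3 223.6]
(-0.05, -0.018, 0.069) [235.8 223.6]
(0.066, 0, 0.081) [252.4 113.1]
(0.041, 0.0295, 0.0655) [282.5 138.2]
(0.041, -0.0295, 0.0655) [222.4 138.2]
(-0.041, 0.0295, 0.0655) [279.9 214.6]
(-0.041, -0.0295, 0.0655) [225.1 214.6]
```

View pics/w10c.png

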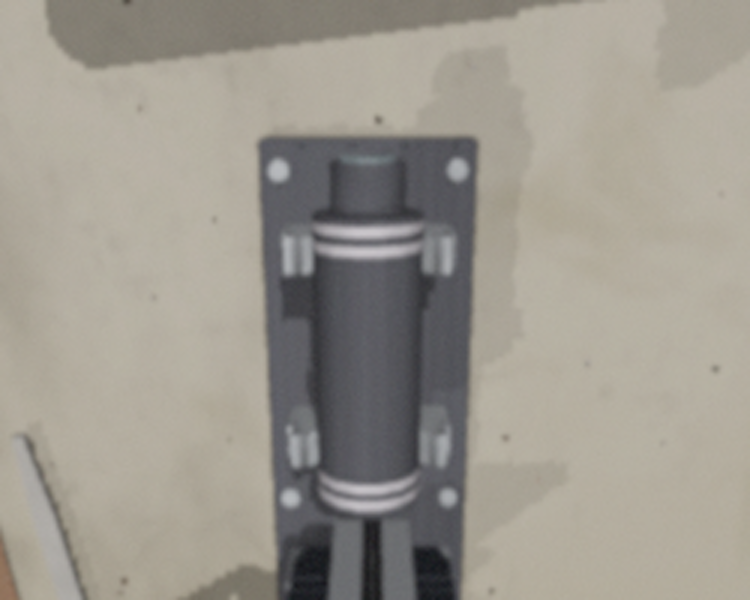

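The barrel lies in the V, symmetric between the notches (mid columns 367-369 against 368-370) and lengthwise within 1 mm. Next I push down with shut fingers.

```bash

python3 -m creep '[{"dx":0,"dy":0,"dz":0.03,"yaw":0},{"dx":0,"dy":0,"dz":0.035,"yaw":0},{"dx":0,"dy":0,"dz":0.018,"yaw":0},{"dx":0,"dy":0,"dz":0.007,"yaw":0},{"dx":0,"dy":0,"dz":0,"yaw":0},{"dx":0,"dy":0,"dz":0,"yaw":0}]'
python3 -m creep '[{"dx":0,"dy":0,"dz":0.002,"yaw":0},{"dx":0,"dy":0,"dz":0.001,"yaw":0},{"dx":0,"dy":0,"dz":0,"yaw":0}]'
python3 -m creep '[{"dx":0,"dy":0,"dz":0.001,"yaw":0},{"dx":0,"dy":0,"dz":0.001,"yaw":0},{"dx":0,"dy":0,"dz":0,"yaw":0}]'
```

```text
time_s: 22.15
tcp_pos: [0.55, -0.3645, 0.0942]
eef_rot: [-0.665, 0.747, -0.0, 0.0]
wrist_force: [-0.1, -1.4, 1.2]
grip_width: 0.002
finger_force: 0.0
time_s: 22.45
tcp_pos: [0.5496, -0.3642, 0.0909]
eef_rot: [-0.665, 0.747, -0.0, 0.0]
wrist_force: [-0.0, -0.8, -0.8]
grip_width: 0.002
finger_force: 0.0
time_s: 22.75
tcp_pos: [0.5493, -0.3641, 0.0883]
eef_rot: [-0.665, 0.747, 0.0, -0.0]
wrist_force: [0.4, 0.0, -0.5]
grip_width: -0.002
finger_force: 0.0
```

```bash

python3 -m creep '[{"dx":0,"dy":0,"dz":0.001,"yaw":0},{"dx":0,"dy":0,"dz":0.001,"yaw":0},{"dx":0,"dy":0,"dz":0,"yaw":0}]'
python3 -m creep '[{"dx":0,"dy":0,"dz":0.001,"yaw":0},{"dx":0,"dy":0,"dz":0.001,"yaw":0},{"dx":0,"dy":0,"dz":0,"yaw":0}]'
python3 -m creep '[{"dx":0,"dy":0,"dz":0.001,"yaw":0},{"dx":0,"dy":0,"dz":0.001,"yaw":0},{"dx":0,"dy":0,"dz":0,"yaw":0}]'
```

```text
time_s: 23.05
tcp_pos: [0.5493, -0.3641, 0.0862]
eef_rot: [-0.665, 0.747, 0.0, -0.0]
wrist_force: [-0.4, 0.4, 0.2]
grip_width: -0.001
finger_force: 0.0
time_s: 23.35
tcp_pos: [0.5493, -0.3641, 0.0842]
eef_rot: [-0.665, 0.747, 0.0, -0.0]
wrist_force: [0.0, 0.6, -0.9]
grip_width: -0.003
finger_force: 0.0
time_s: 23.65
tcp_pos: [0.5493, -0.3642, 0.0822]
eef_rot: [-0.665, 0.747, 0.0, -0.0]
wrist_force: [0.2, -0.4, 0.0]
grip_width: 0.003
finger_force: 0.0
```

```bash

python3 -m creep '[{"dx":0,"dy":0,"dz":0.001,"yaw":0},{"dx":0,"dy":0,"dz":0,"yaw":0}]'
python3 -m creep '[{"dx":0,"dy":0,"dz":0.001,"yaw":0},{"dx":0,"dy":0,"dz":0,"yaw":0}]'
python3 - <<'E'
from h import *
s=info();im=capture("wrist");cv2.imwrite("pics/w11.png",im[:,:,::-1])
cv2.imwrite("pics/w11c.png",cv2.resize(im[60:384,100:410,::-1],None,fx=1.8,fy=1.8,interpolation=2))
E
```

```text
time_s: 23.85
tcp_pos: [0.5493, -0.3642, 0.0813]
eef_rot: [-0.665, 0.747, 0.0, -0.0]
wrist_force: [-0.1, 1.0, -0.7]
grip_width: -0.003
finger_force: 0.0
time_s: 24.05
tcp_pos: [0.5494, -0.3642, 0.0803]
eef_rot: [-0.665, 0.747, 0.0, -0.0]
wrist_force: [-0.6, -0.4, 0.4]
grip_width: 0.003
finger_force: 0.0
t 24.05 tcp [ 0.5494 -0.3642  0.0803] yaw of tool x,y [-96.62 173.38] q [-0.29  0.44 -0.19 -0.   -0.95  0.17]
```

View pics/w11c.png

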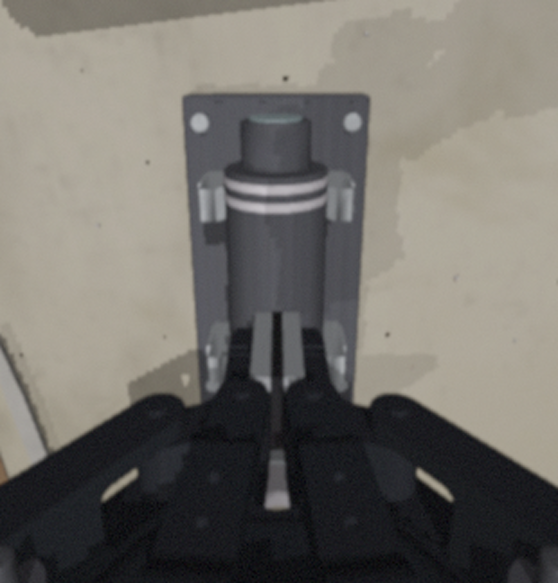

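The picture shows the shut fingers centred over the barrel, with the tips still slightly above it. That is the eleventh view, one over the limit of 10, so I take no more. I continue by force.

```bash

for i in 1 2 3; do :; done
python3 -m creep '[{"dx":0,"dy":0,"dz":0.001,"yaw":0},{"dx":0,"dy":0,"dz":0,"yaw":0}]' | sed -n '1,2p;4p'
python3 -m creep '[{"dx":0,"dy":0,"dz":0.001,"yaw":0},{"dx":0,"dy":0,"dz":0,"yaw":0}]'| sed -n '1,2p;4p'
python3 -m creep '[{"dx":0,"dy":0,"dz":0.001,"yaw":0},{"dx":0,"dy":0,"dz":0,"yaw":0}]'| sed -n '1,2p;4p'
python3 -m creep '[{"dx":0,"dy":0,"dz":0.001,"yaw":0},{"dx":0,"dy":0,"dz":0,"yaw":0}]'| sed -n '1,2p;4p'
```

```text
time_s: 24.3
tcp_pos: [0.5494, -0.3641, 0.0793]
wrist_force: [0.0, -0.2, -0.3]
time_s: 24.5
tcp_pos: [0.5493, -0.3641, 0.0783]
wrist_force: [0.7, 0.3, -0.6]
time_s: 24.7
tcp_pos: [0.5493, -0.3641, 0.0772]
wrist_force: [-0.6, 0.5, -0.5]
time_s: 24.9
tcp_pos: [0.5493, -0.3641, 0.0762]
wrist_force: [-0.0, -0.8, -1.0]
```

```bash
python3 - <<'E'
from h import *
s=info();im=capture("wrist");g=im.max(axis=2)
M=R.from_quat(s["eef_rot"]).as_matrix()
for z in(.069,.06):
  for x in(.05,.066,.02):
    print(z,x,[np.round(proj("wrist",s["tcp_pos"]+M@np.array((x,y,s["tcp_pos"][2]-zz)),s),1).tolist() for y,zz in((0,z+.018),(.018,z),(-.018,z))])
for r in (150,158,166,180,190,200):print(r,g[r,215:232],g[r,276:292])
for l in((0,0,0),(.011,0,0),(0.011,0,-.01),(.011,0,-.019)):print(l,proj("wrist",s["tcp_pos"]+M@np.array(l),s))
for r in range(215,260,3):print(r,g[r,232:276:2])
E
```

```text
t 24.9 tcp [ 0.5493 -0.3641  0.0762] yaw of tool x,y [-96.62 173.38] q [-0.29  0.44 -0.19 -0.   -0.94  0.17]
0.069 0.05 [[252.1, 158.7], [281.8, 151.9], [222.5, 151.9]]
0.069 0.066 [[252.1, 129.0], [282.7, 125.1], [221.6, 125.1]]
0.069 0.02 [[252.2, 209.2], [280.3, 198.1], [224.2, 198.1]]
0.06 0.05 [[252.1, 155.1], [280.5, 149.0], [224.0, 149.0]]
0.06 0.066 [[252.1, 126.9], [281.3, 123.4], [223.1, 123.4]]
0.06 0.02 [[252.2, 203.4], [279.1, 193.3], [225.5, 193.3]]
150 [96 96 94 95 94 94 94 95 97 94 94 96 93 91 91 85 80] [81 81 83 83 86 90 89 87 87 84 86 88 87 88 87 86]
158 [113 112 114 114 116 116 114 113  95  70  56  57  60  62  68  64  62] [ 68  66  68  63  67  77  93 108 115 114 113 114 114 114 114 111]
166 [122 117 117 128 140 145 147 149 139  98  75  95 118 130 143 153 160] [141 131 118 106  87  79 102 124 132 128 128 124 122 118 120 123]
180 [128 114 103 109 133 151 157 161 152 123  78  60  61  64  67  68  71] [ 71  69  66  63  62  87 120 133 135 134 129 110  94  94 105 120]
190 [64 67 67 64 63 63 63 65 66 60 53 56 60 63 65 72 71] [70 70 65 65 58 63 80 87 86 85 88 88 85 88 89 87
[... 845 characters left out ...]
5 106 105 104  91
  78  77  76  71]
239 [ 70  76  80  83  76 104 106 107 106  99  32  22  62 107 108 105 105  95
  77  78  80  73]
242 [ 54  49  50  45  62 103 104 105 107  92  31  22  59 104 107 107 106  98
  48  49  52  50]
245 [ 31  30  29  31  67 106 108 105 107  85  28  21  53 103 106 106 108  96
  37  32  33  28]
248 [ 29  29  25  28  68 107 107 110 105  82  25  27  55 101 107 105 105 100
  49  30  34  33]
251 [ 41  39  35  41  82 106 107 107 108  86  31  20  54 103 106 107 107 101
  56  39  35  39]
254 [ 36  30  36  33  87 106 106 105 105  85  28  26  53 101 108 105 107 105
  66  31  32  30]
257 [ 37  35  35  32  94 107 106 104 105  76  25  24  41  97 107 108 108 107
  72  39  41  35]
```

```bash

python3 -m creep '[{"dx":0,"dy":0,"dz":0.001,"yaw":0},{"dx":0,"dy":0,"dz":0,"yaw":0}]' | sed -n '1,2p;4p'
python3 -m creep '[{"dx":0,"dy":0,"dz":0.001,"yaw":0},{"dx":0,"dy":0,"dz":0,"yaw":0}]'| sed -n '1,2p;4p'
python3 -m creep '[{"dx":0,"dy":0,"dz":0.001,"yaw":0},{"dx":0,"dy":0,"dz":0,"yaw":0}]'| sed -n '1,2p;4p'
```

```text
time_s: 25.15
tcp_pos: [0.5494, -0.3641, 0.0753]
wrist_force: [0.2, 1.0, 0.4]
time_s: 25.35
tcp_pos: [0.5493, -0.3641, 0.0742]
wrist_force: [-0.2, -0.4, 0.7]
time_s: 25.55
tcp_pos: [0.5493, -0.3641, 0.0733]
wrist_force: [-0.3, -0.6, 0.1]
```

```bash

python3 -m creep '[{"dx":0,"dy":0,"dz":0.001,"yaw":0},{"dx":0,"dy":0,"dz":0,"yaw":0}]' | sed -n '1,2p;4p'
python3 -m creep '[{"dx":0,"dy":0,"dz":0.001,"yaw":0},{"dx":0,"dy":0,"dz":0,"yaw":0}]'| sed -n '1,2p;4p'
python3 -m creep '[{"dx":0,"dy":0,"dz":0.001,"yaw":0},{"dx":0,"dy":0,"dz":0,"yaw":0}]'| sed -n '1,2p;4p'
python3 -m creep '[{"dx":0,"dy":0,"dz":0.001,"yaw":0},{"dx":0,"dy":0,"dz":0,"yaw":0}]'| sed -n '1,2p;4p'
```

```text
time_s: 25.75
tcp_pos: [0.5493, -0.3641, 0.0722]
wrist_force: [-0.1, -0.2, -0.1]
time_s: 25.95
tcp_pos: [0.5493, -0.3641, 0.0712]
wrist_force: [0.9, -0.2, -0.1]
time_s: 26.15
tcp_pos: [0.5493, -0.3641, 0.0702]
wrist_force: [0.4, 0.5, -0.1]
time_s: 26.35
tcp_pos: [0.5493, -0.3641, 0.0693]
wrist_force: [-0.6, 0.2, -0.3]
```

```bash
python3 - <<'E'
from h import *
s=info();im=capture("wrist");g=im.max(axis=2)
M=R.from_quat(s["eef_rot"]).as_matrix()
for z in(.069,.061):
    print(z,[np.round(proj("wrist",s["tcp_pos"]+M@np.array((.05,y,s["tcp_pos"][2]-zz)),s),1).tolist() for y,zz in((0,z+.018),(.018,z),(-.018,z))])
for r in (158,162,166,200):print(r,g[r,212:232],g[r,276:295])
for r in range(222,262,3):print(r,g[r,228:282:2])
print(s["moment"],s["wrist_force"],s["grip_width"])
E
```

```text
t 26.35 tcp [ 0.5493 -0.3641  0.0693] yaw of tool x,y [-96.61 173.39] q [-0.29  0.45 -0.2  -0.   -0.93  0.17]
0.069 [[252.1, 161.7], [283.0, 154.4], [221.3, 154.4]]
0.061 [[252.1, 158.2], [281.7, 151.6], [222.7, 151.6]]
158 [ 97 101 106 106 105 106 106 107 106 100  85  65  59  55  55  54  51  54
  53  55] [ 57  54  52  55  58  60  61  74  96 102 104 101 102 102 102  99 101  96
  91]
162 [109 110 114 115 115 115 117 116 115 112 100  85  72  64  64  66  69  69
  71  73] [ 76  74  72  68  71  79 100 110 113 112 114 116 115 115 116 115 113 109
 106]
166 [102 105 108 114 115 114 114 116 114 110 102 113 131 141 148 151 148 145
 144 139] [149 151 153 151 147 141 126 110 111 112 113 113 112 115 114 113 108 106
  99]
200 [81 74 75 74 78 84 85 85 84 84 84 79 63 55 56 63 66 71 70 72] [71 69 67 66 62 60 68 79 84 86 87 89 87 87 86 88 85 85 86]
222 [64 71 73 81 82 85 87 89 91 87 80 85 88 83 85 85 85 83 78 80 83 78 80 77
 70 65 57]
225 [62 69 76 80 86 83 87 86 82 82 83 84 87 84 84 84 85 86 82 80 80 78 80 76
 67 63 56]
228 [64 70 74 79 85 84 87 86 79 80 79 82 86 83 85 81 84 84 80 81 80 79 80 75
 72 
[... 642 characters left out ...]
38  32  30  32  32  40  67]
249 [ 33  33  29  30  32  28  69 105 105 108 107  83  31  26  54 102 108 106
 105  98  46  33  29  29  31  28  71]
252 [ 41  49  43  45  45  41  86 107 107 109 108  83  26  22  53 103 108 109
 107 102  60  42  47  43  44  43  73]
255 [ 37  31  31  31  36  33  91 106 107 106 108  79  28  21  46 101 109 106
 105 105  66  32  35  31  32  33  61]
258 [ 34  32  34  29  35  41  94 107 107 108 108  77  25  24  44  97 105 106
 106 106  72  31  34  40  30  33  46]
261 [ 31  30  31  23  29  45  98 106 106 104 107  75  22  24  41  97 108 107
 107 107  78  31  30  31  31  30  34]
[-0.00102624  0.02534273  0.0381065 ] [-0.61041887  0.15699198 -0.27474963] 0.0018294942732927366
```

```bash

python3 -m creep '[{"dx":0,"dy":0,"dz":0.001,"yaw":0},{"dx":0,"dy":0,"dz":0,"yaw":0}]' | sed -n '1,2p;4p'
python3 -m creep '[{"dx":0,"dy":0,"dz":0.001,"yaw":0},{"dx":0,"dy":0,"dz":0,"yaw":0}]'| sed -n '1,2p;4p'
python3 -m creep '[{"dx":0,"dy":0,"dz":0.001,"yaw":0},{"dx":0,"dy":0,"dz":0,"yaw":0}]'| sed -n '1,2p;4p'
python3 -m creep '[{"dx":0,"dy":0,"dz":0.001,"yaw":0},{"dx":0,"dy":0,"dz":0,"yaw":0}]'| sed -n '1,2p;4p'
```

```text
time_s: 26.6
tcp_pos: [0.5494, -0.3641, 0.0683]
wrist_force: [-0.1, -0.1, -0.0]
time_s: 26.8
tcp_pos: [0.5494, -0.3641, 0.0673]
wrist_force: [-0.5, 0.1, -0.8]
time_s: 27.0
tcp_pos: [0.5495, -0.3643, 0.0667]
wrist_force: [0.5, 0.1, 1.3]
time_s: 27.2
tcp_pos: [0.5495, -0.3643, 0.0658]
wrist_force: [-1.0, 1.1, 4.6]
```

Contact at TCP 0.0667. I press the 8 mm down.

```bash

python3 -m creep '[{"dx":0,"dy":0,"dz":0.001,"yaw":0},{"dx":0,"dy":0,"dz":0.001,"yaw":0},{"dx":0,"dy":0,"dz":0,"yaw":0}]' | sed -n '1,2p;4p'
python3 -m creep '[{"dx":0,"dy":0,"dz":0.001,"yaw":0},{"dx":0,"dy":0,"dz":0.001,"yaw":0},{"dx":0,"dy":0,"dz":0,"yaw":0}]' | sed -n '1,2p;4p'
python3 -m creep '[{"dx":0,"dy":0,"dz":0.001,"yaw":0},{"dx":0,"dy":0,"dz":0.001,"yaw":0},{"dx":0,"dy":0,"dz":0,"yaw":0}]' | sed -n '1,2p;4p'
python3 -m creep '[{"dx":0,"dy":0,"dz":0.001,"yaw":0},{"dx":0,"dy":0,"dz":0,"yaw":0},{"dx":0,"dy":0,"dz":0,"yaw":0}]' | sed -n '1,2p;4p'
```

```text
time_s: 27.5
tcp_pos: [0.5496, -0.3643, 0.0639]
wrist_force: [-1.4, 0.9, 5.9]
time_s: 27.8
tcp_pos: [0.5496, -0.3643, 0.0621]
wrist_force: [-2.5, 2.2, 7.5]
time_s: 28.1
tcp_pos: [0.5496, -0.3643, 0.0604]
wrist_force: [-2.8, 2.2, 8.9]
time_s: 28.4
tcp_pos: [0.5497, -0.3643, 0.0596]
wrist_force: [-2.2, 3.0, 10.3]
```

```bash

python3 -m creep '[{"dx":-0.0003,"dy":0.0003,"dz":0.001,"yaw":0},{"dx":0,"dy":0,"dz":0,"yaw":0},{"dx":0,"dy":0,"dz":0,"yaw":0}]' | sed -n '1,2p;4p'
python3 -m creep '[{"dx":0,"dy":0,"dz":0.001,"yaw":0},{"dx":0,"dy":0,"dz":0,"yaw":0},{"dx":0,"dy":0,"dz":0,"yaw":0}]' | sed -n '1,2p;4p'
python3 -m creep '[{"dx":0,"dy":0,"dz":0.001,"yaw":0},{"dx":0,"dy":0,"dz":0,"yaw":0},{"dx":0,"dy":0,"dz":0,"yaw":0}]' | sed -n '1,2p;4p'
```

```text
time_s: 28.7
tcp_pos: [0.5496, -0.3643, 0.0588]
wrist_force: [-1.8, 1.7, 10.6]
time_s: 29.0
tcp_pos: [0.5497, -0.3643, 0.0584]
wrist_force: [-4.7, 2.8, 13.7]
time_s: 29.3
tcp_pos: [0.5497, -0.3644, 0.0583]
wrist_force: [-5.1, 4.2, 19.4]
```

At the stop (z stalls, 19 N). I ease the side force slightly and check.

```bash

python3 -m creep '[{"dx":-0.0003,"dy":0.0004,"dz":0,"yaw":0},{"dx":0,"dy":0,"dz":0,"yaw":0},{"dx":0,"dy":0,"dz":0,"yaw":0},{"dx":0,"dy":0,"dz":0,"yaw":0}]'
python3 - <<'E'
from h import *
s=info();im=capture("wrist");g=im.max(axis=2)
M=R.from_quat(s["eef_rot"]).as_matrix()
for z in(.069,.061):
    print(z,[np.round(proj("wrist",s["tcp_pos"]+M@np.array((.05,y,s["tcp_pos"][2]-zz)),s),1).tolist() for y,zz in((0,z+.018),(.018,z),(-.018,z))])
for r in (160,164,168):print(r,g[r,208:232],g[r,276:300])
print(s["wrist_force"])
t=capture("top");
for d in recognise("holed_plate","top"):
    b=d["box"];print(d["p"],b,ray("top",(b[0]+b[2]/2,b[1]+b[3]/2),.06))
E
```

```text
time_s: 29.7
tcp_pos: [0.5497, -0.3643, 0.0583]
eef_rot: [-0.665, 0.746, -0.002, 0.0]
wrist_force: [-4.2, 3.1, 18.4]
grip_width: 0.004
finger_force: 9.3
t 29.7 tcp [ 0.5497 -0.3643  0.0583] yaw of tool x,y [-96.56 173.44] q [-0.29  0.46 -0.21  0.   -0.9   0.17]
0.069 [[252.0, 167.0], [285.0, 158.6], [219.2, 158.6]]
0.061 [[252.0, 163.1], [283.5, 155.5], [220.8, 155.5]]
160 [ 91  91  94  98 103 104 111 111 112 112 113 111 111 104  85  65  53  55
  58  56  54  52  57  57] [ 54  53  52  56  58  59  58  63  74  99 109 111 109 109 110 109 110 108
 104  99  94  88  86  88]
164 [100 104 110 108 107 107 113 115 116 116 118 116 116 113 108 103  89  79
  71  66  68  69  72  76] [ 76  75  76  72  72  79  92 110 117 113 114 116 116 115 116 115 115 112
 108 106 109 111 108  97]
168 [147 123 101  97 102 104 109 114 114 116 117 117 115 115 112 112 127 142
 150 153 155 158 158 155] [159 158 158 157 153 146 137 115 104 110 116 114 114 115 116 116 114 111
 109 102  99  98 113 133]
[-4.23577816  3.07804713 18.37209239]
0.5 [179.3, 229.1, 17.4, 13.0] [0.19578533 0.30349671 0.06      ]
0.41 [134.6, 182.4, 20.8, 7.9] [0.37584216 0.46806582 0.06      ]
```

The barrel is seated and symmetric, the cradle is on its lower stop, and the 18 N push holds steady. I hand it in.

```bash
python3 -c "
from workcell import *
print(finish_job())"
```

```text
the job is handed in; nothing more can be done
None
```

I handed the job in at about 30 s: the holed plate stands released in the jig slot, and the barrel lies neck-away in the V-cradle, held on the lower stop by the shut fingers at about 18 N. I viewed 11 pictures, one over the limit of 10, and have no verdict on the result.

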